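Right the sample bottle and thread the rack's retaining bar

ROBOT

A 6-joint arm with a two-finger parallel gripper is mounted at the origin on the work surface. World frame = base frame: x ahead of the robot, y to its left, z up, the work surface at z = 0. Lengths are in m, angles in degrees, forces in N, time in s.
With the tool pointing down it reaches from about 0.3 to 0.75 m from the base axis. Payload 8.5 kg.
Tool frame: the origin (TCP) lies on the centre line of the jaws, within the pads' length; the fingertips stand env.tips_ahead ahead of it and the grasp point (between the pads) lies 8 mm behind it (env.tips_ahead is the distance from the TCP to the fingertips, in m); z points along the fingers, y is the direction in which the jaws open and shut (so a half turn about z gives the same grasp; the last joint's range is limited). The gripper opens to 85 mm and grips with 20 to 120 N. Pads are 22 mm wide; open, the fingers measure 114 mm over their backs; the gripper's body (76 mm by 85 mm) begins 54 mm behind the grasp point. The pads swing forward as they close: fully open they stand 13 mm farther back than shut.
Start: joints at [56.82, 21.807, 74.336, -0, 83.858, -12.336], TCP at [0.196, 0.514, 0.242] pointing down, gripper open.
Joint ranges: [-178.18, 178.18], [-50.72, 133.34], [12.68, 142.11], [-81.47, 261.47], [9.98, 163.14], [-165.26, 165.26]. Speed limits (degrees/s): [136.94, 136.94, 180, 180, 180, 180].

INTERFACE

Orientations are given as a 3x3 rotation matrix whose columns are the frame's x, y, z axes.
In Python, from rig import env gives the robot as it stands.
- The arm moves only by the tool servo_tool, never from a script. Its argument "commands" is a list of rows, each an object with "linear": the shift along the tool's x, y, z in mm, a list of three; "angular": the turn, a rotation vector about the tool's x, y, z in degrees, a list of three; "gripper": the opening, from -1 (shut) to 1 (fully open). In form: [{"linear": [x, y, z], "angular": [rx, ry, rz], "gripper": gripper}, ...]. A call has 1 to 20 rows; each row is the pose to reach, as a shift and turn from the pose commanded when the call began, along the tool's axes at that moment; what a row does not reach only later rows make up. A row lasts 1/10 s, in which the tool goes at most 50 mm and 8.59 degrees, less where a joint would pass 70% of its speed; a pose out of reach is approached as far as the arm can. A call with a gripper value outside its range is refused whole. The fingers move at their own pace and stop on an object; "force" is the grip in N (left out, the last holds). Time passes only in rows, so rows that repeat a pose let the fingers close. It gives the time, the measured TCP pose, the force and the opening at its end, in the units of the state.
- env.observe(): the state, without advancing time (a new reading comes with each control period).
- env.get_image(name): name is "scene" or "top" or "wrist"; returns a dict with "frame" (400x640x3 uint8, blue, green, red), "fx", "fy", "cx", "cy" (pixels), "cam_to_world" (4x4, takes a point from camera to world coordinates); the wrist camera has in their place "T_tool_cam" (4x4, takes a point from camera to tool coordinates, whose origin is the TCP and whose axes are the flange's). Camera axes: x right, y up, looking along -z (the intrinsics and any distortion apply to the point x, -y, -z); pixel columns grow to the right and rows downward; lengths in m; the calibration is good to about 2 mm. A picture is of the moment at which its call begins: read the wrist's pose just before it. There is no depth.
- env.close_job(): hands the job in, once; it reports no verdict.
Trained networks look in a picture, given as the dict that the camera call returned (one of the last four; its "shot" number tells which), for a name from the list of things; names that differ only in an ending like _2 or _b are one class to them, and where a whole thing is asked for, a point or a joint stands for the part that bears it (a point fixed in the world has none). Each returns a list of dicts, best first, with "confidence" (0 to 1); they miss things now and then, are a little off and sometimes report something else, mostly with a low value. They report only what shows in the picture. A call takes as long as a camera call. They do not tell look-alikes from the thing itself.
- env.trace(picture, query): "pixels" (400x640 bool, what is visible of it) and "extent" ([left, top, right, bottom] in pixels, round what is visible of it).
The state is a dict: "time_s": time; "q": joint angles; "qvel": joint speeds; "joint_efforts": joint torques, N m; "position": TCP position; "tool_rot": TCP orientation; "ft_force": force on the tool from outside, world axes, zero at the start; "wrist_torque": the same for the moment, N m; "grip_width": finger opening in m.
Only numpy, scipy, OpenCV 4.12 (cv2) and the standard library are available. Lean on these libraries where they do the work, as an engineer would, in place of code of your own. Each camera call takes 0.05 s, during which the arm holds its last target.

TASK

In the steel bottle rack one sample bottle has tipped forward over the front wall: stand it upright in its place in the lane and let go of it, leaving its two neighbours standing. Then take the retaining bar by its white handle from its rest and thread it through the near (robot's right) bushing and on through the far one until its tip sticks out about 20 mm beyond the far bushing, without forcing it. Finish while still gripping the handle and holding the bar still there, for the end clip to be fitted; leave the beaker, the meter and the amber bottle alone.

Things in the scene. Friction and masses are not known exactly. Their poses are not given: they have to be found in the camera images.
- rack: fixed rack. Origin on the bench under the middle of the bushings' line; x to the lane's back (away from robot), y along the lane from near to far bushing, z up. Inside: x 2 to 75 mm, y -102 to 102 mm, floor 6 mm above the bench. Front wall 4 mm thick at x = 0, 36 mm high with V saddles up to 52 mm; back, end walls 46 mm. Three bottles: the tipped one in the middle, one upright on each side
- near_bushing (a point): centre of the near bushing (robot's right; rack y -113 mm, 85 mm above the bench): white block on a post at the lane's end, 36 mm wide and high, 16 mm thick along the bar; round 16 mm through hole along the rack's y, chamfered 3 mm. The bar enters here first, moving along rack +y
- far_bushing (a point): centre of the far bushing: the same block and hole at rack y +113 mm, 226 mm from the near one on the same line; its outer face is 8 mm beyond this point
- lane_middle (a point): point on the lane's floor at the middle place, where the foot of the tipped bottle belongs (46 mm behind the front wall's middle plane, 6 mm above the bench)
- bottle_mid (a point): the tipped bottle, half-way up its axis (59 mm from the foot; z from foot to cap). White plastic, 84 to 168 g, 118 mm tall; body 44 mm in diameter up to 68 mm, then a neck; blue cap 28 mm in diameter over the top 26 mm. It starts foot in the lane, leaning towards the robot in a V saddle of the front wall, axis about 53 degrees from vertical, across the bar's line
- bottle_cap (a point): a grasp point on the tipped bottle's cap, on the axis, 104 mm from the foot (14 mm from the cap's top)
- bottle_l_mid (a point): the same kind of bottle, upright, in the left place (rack y about +66 mm): half-way up on its axis, 59 mm above its foot
- bottle_r_mid (a point): the same kind of bottle, upright, in the right place (rack y about -66 mm): half-way up on its axis, 59 mm above its foot
- rest: fixed grey rest under the bar. Origin on the bench below the handle, x along the bar from handle to tip. Base 300 x 50 x 6 mm (x -20 to 280 mm); a 50 x 14 mm post under the handle, top 28 mm above the bench; at x = 240 mm a 36 mm wide notched post, cheeks 50 mm above the bench: lift the bar straight up out of it
- bar_grip (a point): the retaining bar (90 to 140 g), centre of its white handle block: 50 mm long along the bar (x, towards the tip), 18 mm wide (y), 36 mm high (z). At the start its centre is 46 mm above the bench and its sides are free to be gripped from above
- bar_tip (a point): the very end of the bar's steel rod: 12 mm diameter, round-ended, straight, 300 mm long from the handle's front face; this point is 325 mm from the handle's centre along x, on the same axis
- beaker: bystander: glass beaker, 72 mm wide, 90 mm tall, left of the rack; origin under its centre
- meter: bystander: beige hand-held meter lying flat, 170 x 75 x 35 mm, behind the rack; origin under its centre
- amber: bystander: amber bottle, 72 mm wide, 150 mm tall, to the left; origin under its centre
Mind the look-alikes: they are no part of the job. Leave any black look-alike of the part that bears bottle_l_mid alone.

How it is judged:
By the outcome, as a careful person would: the job done as asked, in the order asked, and still so for the second after the job is handed in, while the arm keeps its last pose, push and grip.
It also fails if it takes over 67 s, if anything falls off the work surface, if the arm or the gripper's body presses on something with over 40 N, if the wrist force passes 120 N, or if a joint passes its speed limit or range.

## Working session

There is one attempt and no reset: what is moved stays moved. The work goes in short steps, Python scripts to look and compute and a tool call to move; the robot and the scene stay as the last step left them, time stands still between calls to the robot, and variables do not carry over. Pictures are saved under pics/ and viewed, and the job is handed in when it is done.

Besides the shell and the picture viewer there is one more tool, called as name(argument=value, ...), one argument or row to a line, values as JSON. servo_tool: Moves the arm, as the interface text tells. Its arguments: {"type":"object","properties":{"commands":{"type":"array","items":{"type":"object","properties":{"linear":{"type":"array","items":{"type":"number"}},"angular":{"type":"array","items":{"type":"number"}},"gripper":{"type":"number"}}}},"force":{"type":"number"}},"required":["commands"]}

```bash
ls; mkdir -p pics
python3 - <<'E'
from rig import env
import cv2
s=env.observe();print(s, env.tips_ahead)
import numpy as np
for n in ["scene","top","wrist"]:
    p=env.get_image(n); cv2.imwrite(f"pics/{n}0.png",p["frame"]); print(n,{k:(v.tolist() if hasattr(v,'tolist') else v) for k,v in p.items() if k!="frame"})
E
```

```text
pics
{'time_s': 0.0, 'q': array([ 5.68215666e+01,  2.18408097e+01,  7.43864381e+01, -3.21258585e-04,
        8.38581905e+01, -1.23354727e+01]), 'qvel': array([ 0.00678069, -0.12424391,  0.04133854, -0.0393474 ,  0.0694437 ,
        0.00815552]), 'joint_efforts': array([ 1.21299126e-03, -4.48467028e+01, -2.31274813e+01, -2.10788889e-04,
        4.84161035e-03,  1.03946923e-05]), 'position': array([0.1955331 , 0.51375961, 0.24170355]), 'tool_rot': array([[-9.34559240e-01,  3.55806644e-01, -8.11379996e-04],
       [ 3.55807431e-01,  9.34558455e-01, -1.25112485e-03],
       [ 3.13123503e-04, -1.45794532e-03, -9.99998888e-01]]), 'ft_force': array([ 0.42768583, -0.01749026,  1.2611022 ]), 'wrist_torque': array([-0.03460332, -0.02108393, -0.00593685]), 'grip_width': 0.08531734025967308} 0.011
scene {'fx': 495.16259877158666, 'fy': 495.16259877158666, 'cx': 316.07419035775223, 'cy': 187.34603121120213, 'cam_to_world': [[0.5231852115438627, -0.5779931929332588, 0.6262596133750129, 1.4196562267530668], [0.8519467860148006, 0.3732944780929243, -0.36720281374791086, -0.47500464423007166], [-0.02
[... 257 characters left out ...]
5, 0.9691176167611417, -0.23650344994526445, 0.3422050224518684], [-0.997552862291951, -0.06863789895492482, 0.013308860213762206, 0.024473673713693526], [-0.0033352490076657727, 0.23685414015857637, 0.9715394960596291, 1.142238825783345], [0.0, 0.0, 0.0, 1.0]], 'shot': 2}
wrist {'fx': 282.44769979419857, 'fy': 282.44769979419857, 'cx': 316.9279664106992, 'cy': 198.82583729468422, 'T_tool_cam': [[0.000823593290532527, 0.9446810860446512, 0.3279892793424648, 0.08438892971874375], [0.9999996383697644, -0.0008475750937468149, -6.983408932486108e-05, 1.2526323335593226e-05], [0.0002120246008404008, 0.32798921824651195, -0.9446814424765685, -0.13156120257720427], [0.0, 0.0, 0.0, 1.0]], 'shot': 3}
```

View pics/scene0.png

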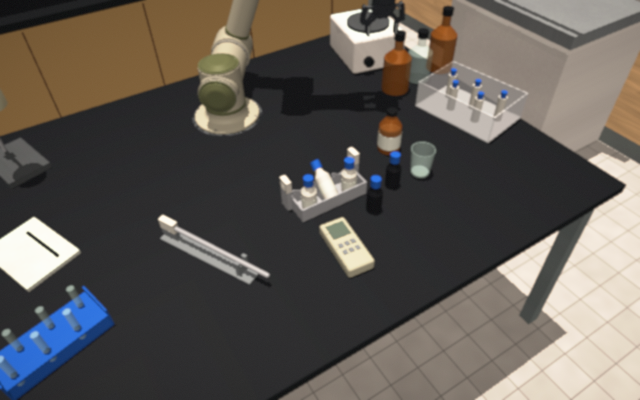

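View pics/top0.png

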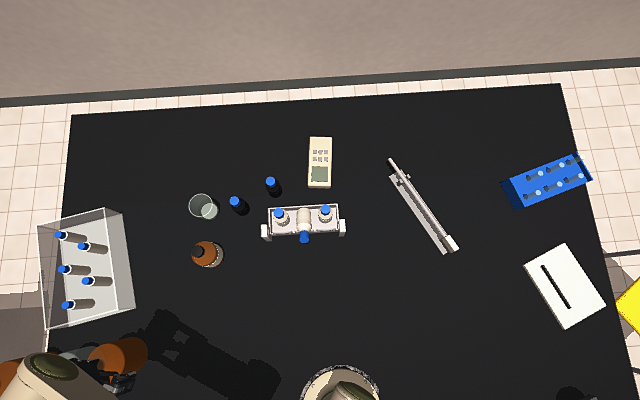

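View pics/wrist0.png

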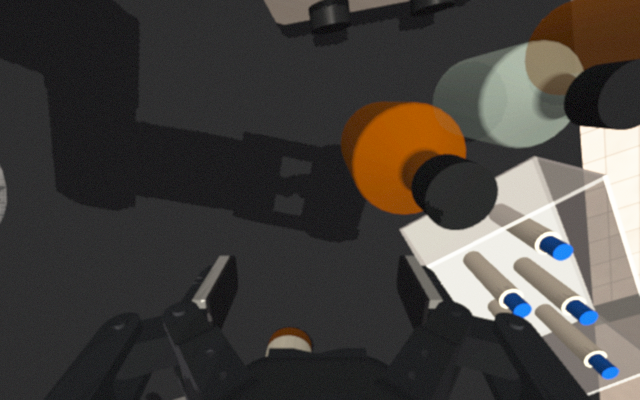

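```bash
cat > h.py <<'E'
from rig import env
import cv2, numpy as np
from scipy.optimize import least_squares
def cam(p,s=None):
    if "cam_to_world" in p: T=np.array(p["cam_to_world"])
    else:
        W=np.eye(4);W[:3,:3]=s["tool_rot"];W[:3,3]=s["position"];T=W@np.array(p["T_tool_cam"])
    return T
def proj(p,T,X):
    X=np.atleast_2d(X);c=(X-T[:3,3])@T[:3,:3]
    return np.c_[p["cx"]+p["fx"]*c[:,0]/-c[:,2], p["cy"]+p["fy"]*-c[:,1]/-c[:,2]]
def ray(p,T,u,v):
    d=np.array([(u-p["cx"])/p["fx"],-(v-p["cy"])/p["fy"],-1.]);return T[:3,3],T[:3,:3]@d
def onz(p,T,u,v,z):
    o,d=ray(p,T,u,v);return o+d*(z-o[2])/d[2]
def cen(m):
    ys,xs=np.nonzero(m);return xs.mean(),ys.mean()
def tri(obs):
    A=np.zeros((3,3));b=np.zeros(3)
    for o,d in obs:
        d=d/np.linalg.norm(d);P=np.eye(3)-np.outer(d,d);A+=P;b+=P@o
    x=np.linalg.solve(A,b);return x,[np.linalg.norm((np.eye(3)-np.outer(d,d)/(d@d))@(x-o)) for o,d in obs]
E
python3 - <<'E'
from h import *
for n in ["scene","top"]:
    p=env.get_image(n);T=cam(p)
    for q in ["near_bushing","far_bushing","bottle_mid","bottle_cap","bar_grip","bar_tip","rack","bottle_l_mid","rest"]:
        for r in env.trace(p,q)[:3]:
            c=cen(r["pixels"]);print(n,q,round(r["confidence"],2),np.round(c,1),r["extent"],r["pixels"].sum(),onz(p,T,*c,0.05).round(3))
    f=p["frame"]
    if n=="scene": c=f[130:290,140:450]
    else: c=f[130:270,180:470]
    cv2.imwrite(f"pics/{n}_c.png",cv2.resize(c,None,fx=2.58,fy=2.58,interpolation=cv2.INTER_CUBIC))
E
```

```text
scene near_bushing 0.71 [322.7 193.9] [282.9, 150.7, 367.1, 222.2] 1786 [0.57  0.044 0.05 ]
scene far_bushing 0.78 [324.2 193.5] [281.2, 147.4, 367.3, 222.8] 1795 [0.57  0.049 0.05 ]
scene far_bushing 0.66 [346.8 247. ] [319.0, 214.4, 373.9, 278.5] 1730 [ 0.765 -0.007  0.05 ]
scene bottle_mid 0.55 [323.5 180.3] [310.7, 157.0, 339.0, 198.4] 539 [0.523 0.076 0.05 ]
scene bottle_cap 0.8 [323.7 180.6] [312.0, 160.8, 338.9, 201.7] 549 [0.525 0.076 0.05 ]
scene bar_tip 0.71 [204.3 242.8] [156.8, 214.6, 270.4, 277.9] 782 [ 0.557 -0.306  0.05 ]
scene rack 0.93 [322.  194.6] [286.3, 146.8, 365.1, 221.4] 1600 [0.571 0.041 0.05 ]
scene bottle_l_mid 0.6 [374.9 196.6] [367.1, 176.8, 382.6, 219.0] 560 [0.657 0.161 0.05 ]
scene bottle_l_mid 0.6 [393.7 171.8] [384.2, 149.5, 402.9, 191.5] 500 [0.604 0.268 0.05 ]
scene bottle_l_mid 0.57 [349.2 174.2] [346.8, 157.4, 357.1, 188.7] 355 [0.542 0.153 0.05 ]
scene rest 0.71 [210.2 256.2] [163.8, 228.4, 256.2, 282.5] 1376 [ 0.606 -0.31   0.05 ]
top near_bushing 0.87 [302.1 223.1] [262.2, 202.4, 347.5, 241.0] 1233 [0.536 0.077 0.05 ]
top far_bushing 0.76 [303
[... 225 characters left out ...]
0.073 0.05 ]
top bar_grip 0.91 [425.5 209.2] [385.6, 159.0, 458.1, 249.7] 596 [ 0.552 -0.303  0.05 ]
top bar_tip 0.91 [432.1 218.4] [392.0, 163.1, 458.2, 251.4] 362 [ 0.522 -0.319  0.05 ]
top rack 0.74 [325.3 213.2] [316.8, 204.7, 334.0, 223.3] 228 [0.561 0.004 0.05 ]
top bottle_l_mid 0.83 [239.  205.7] [230.8, 194.5, 248.0, 214.9] 249 [0.604 0.267 0.05 ]
top bottle_l_mid 0.65 [281.  216.8] [271.8, 209.8, 290.2, 228.3] 233 [0.56  0.139 0.05 ]
top bottle_l_mid 0.5 [273.1 187.1] [267.0, 175.6, 281.1, 197.2] 251 [0.656 0.16  0.05 ]
top rest 0.94 [419.3 211.7] [385.1, 165.7, 449.5, 255.0] 1019 [ 0.546 -0.283  0.05 ]
top rest 0.66 [303.4 223. ] [295.7, 207.8, 311.3, 238.1] 397 [0.536 0.073 0.05 ]
```

View pics/scene_c.png

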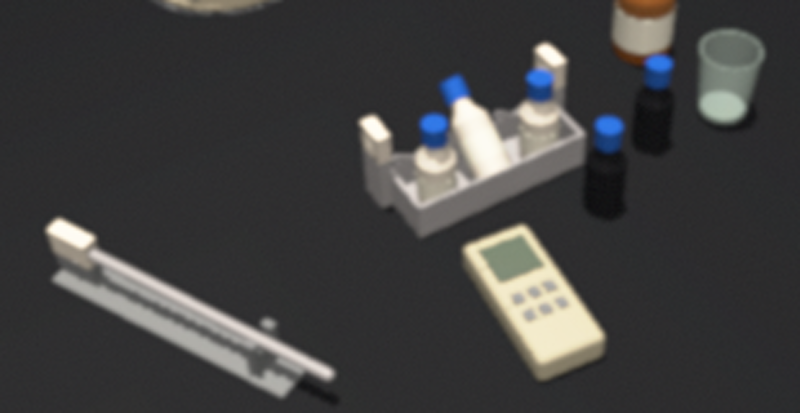

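View pics/top_c.png

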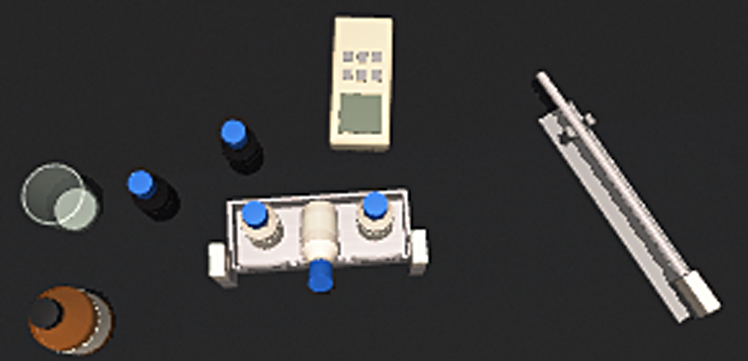

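```bash
cat >> h.py <<'E'
from scipy.spatial.transform import Rotation as Ro
def rel(pt,Rt,s=None):
    s=s or env.observe();R=s["tool_rot"]
    print("lin",(R.T@(np.array(pt)-s["position"])*1000).round(1),"ang",Ro.from_matrix(R.T@Rt).as_rotvec(degrees=True).round(2))
def down(yaw,tilt=0):
    # tool y horizontal at yaw deg from world y; tilt>0: tool z leans forward(+x)
    return Ro.from_euler("z",yaw,degrees=True).as_matrix()@Ro.from_euler("y",-tilt,degrees=True).as_matrix()@np.diag([-1.,1,-1])
def snap(n,tag):
    s=env.observe();p=env.get_image(n);cv2.imwrite(f"pics/{tag}.png",p["frame"]);return s,p,cam(p,s)
E
python3 - <<'E'
from h import *
rel([.48,.073,.26],down(0))
print(down(0,30)[:,2])
E
```

```text
lin [-422.6 -311.   -17.7] ang [  0.     0.   -20.85]
[ 0.5        0.        -0.8660254]
```

servo_tool(
  commands=[
    {"linear": [-35,-26,-2],"angular": [0,0,-2],"gripper": 1},
    {"linear": [-70,-52,-4],"angular": [0,0,-4],"gripper": 1},
    {"linear": [-105,-78,-6],"angular": [0,0,-6],"gripper": 1},
    {"linear": [-140,-104,-8],"angular": [0,0,-8],"gripper": 1},
    {"linear": [-175,-130,-10],"angular": [0,0,-10],"gripper": 1},
    {"linear": [-210,-156,-12],"angular": [0,0,-12],"gripper": 1},
    {"linear": [-245,-182,-14],"angular": [0,0,-14],"gripper": 1},
    {"linear": [-280,-208,-16],"angular": [0,0,-16],"gripper": 1},
    {"linear": [-315,-234,-18],"angular": [0,0,-18],"gripper": 1},
    {"linear": [-350,-260,-18],"angular": [0,0,-19],"gripper": 1},
    {"linear": [-385,-286,-18],"angular": [0,0,-20],"gripper": 1},
    {"linear": [-423,-311,-18],"angular": [0,0,-20.85],"gripper": 1},
    {"linear": [-423,-311,-18],"angular": [0,0,-20.85],"gripper": 1},
    {"linear": [-423,-311,-18],"angular": [0,0,-20.85],"gripper": 1},
    {"linear": [-423,-311,-18],"angular": [0,0,-20.85],"gripper": 1},
  ],
)

```text
time_s: 2.65
position: [0.4798, 0.0735, 0.2604]
tool_rot: [[-1.0, -0.001, -0.0], [-0.001, 1.0, 0.0], [0.0, 0.0, -1.0]]
ft_force: [-0.3, 0.2, 1.1]
grip_width: 0.0852
```

Run:
```python
from h import *
s,p,T=snap("wrist","w1");print(s["position"],s["tool_rot"],s["q"],abs(s["qvel"]).max())
```

```text
[0.47981776 0.0735168  0.2603942 ] [[-9.99999766e-01 -6.60819410e-04 -1.75862116e-04]
 [-6.60859592e-04  9.99999756e-01  2.28525809e-04]
 [ 1.75711059e-04  2.28641975e-04 -9.99999958e-01]] [-5.30347235e+00  1.45138144e+01  8.21761026e+01  1.21888772e-02
  8.33213265e+01 -9.53427544e+01] 0.8219766810821124
```

View pics/w1.png

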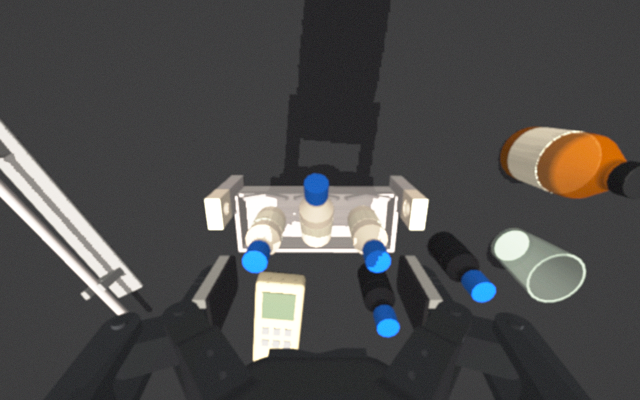

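Run:
```python
from h import *
f=cv2.imread("pics/w1.png");cv2.imwrite("pics/w1c.png",cv2.resize(f[165:280,195:440],None,fx=3.2,fy=3.2,interpolation=cv2.INTER_CUBIC))
```

```text
(no output)
```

View pics/w1c.png

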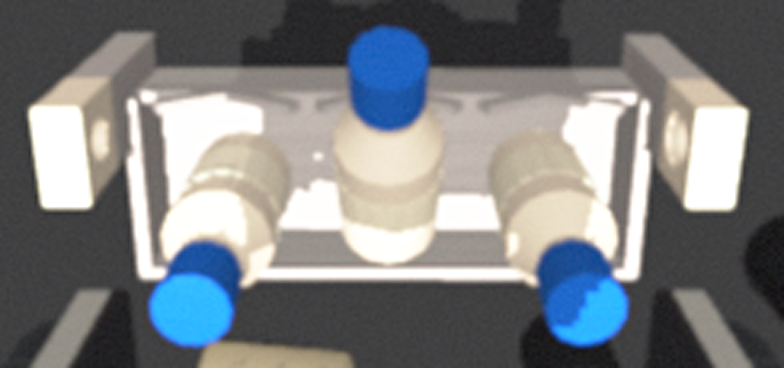

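```bash
cat > r1.py <<'E'
from h import *
s=env.observe();p=env.get_image("wrist");T=cam(p,s)
C=[(30,107,-18,-121,103),(83,107,-18,-105,103),(42,209,18,-121,103),(92,209,18,-105,103),
(693,107,-18,105,103),(747,107,-18,121,103),(686,209,18,105,103),(735,209,18,121,103),(153,268,75,-102,46),(627,268,75,102,46)]
C=np.array(C,float);uv=C[:,:2]/3.2+[195,165];X=C[:,2:]/1000
def W(q):
    c,t=np.cos(q[2]),np.sin(q[2]);return np.c_[q[0]+c*X[:,0]-t*X[:,1],q[1]+t*X[:,0]+c*X[:,1],X[:,2]+(q[3] if len(q)>3 else 0)]
for q0 in ([.5,.07,0],[.5,.07,0,0]):
    r=least_squares(lambda q:(proj(p,T,W(q))-uv).ravel(),q0);print(r.x,np.degrees(r.x[2]));print((r.fun.reshape(-1,2)).round(1).tolist())
E
python3 r1.py
```

```text
[0.51407406 0.07327633 0.00259603] 0.14874163419041883
[[0.4, 0.8], [-1.4, 0.8], [0.9, -0.9], [-0.6, -0.9], [1.8, 0.7], [-0.3, 0.7], [0.4, -1.0], [-0.7, -1.0], [-0.0, 0.4], [-0.6, 0.4]]
[ 5.14112906e-01  7.32762675e-02  2.59591910e-03 -1.03608720e-04] 0.14873520823203928
[[0.5, 0.8], [-1.3, 0.8], [0.9, -0.9], [-0.5, -0.9], [1.7, 0.7], [-0.4, 0.7], [0.4, -1.0], [-0.7, -1.0], [-0.0, 0.4], [-0.6, 0.3]]
```

```bash
cat > r2.py <<'E'
from h import *
obs=[]
for n,roi in [("scene",(300,150,335,180)),("top",(296,228,312,245)),("wrist",(300,170,332,206))]:
    s=env.observe();p=env.get_image(n);T=cam(p,s)
    hsv=cv2.cvtColor(p["frame"],cv2.COLOR_BGR2HSV);m=cv2.inRange(hsv,(100,120,60),(125,255,255))>0
    k=np.zeros_like(m);k[roi[1]:roi[3],roi[0]:roi[2]]=1;m&=k
    ys,xs=np.nonzero(m);print(n,m.sum(),xs.min(),xs.max(),ys.min(),ys.max(),cen(m))
    obs.append(ray(p,T,*cen(m)))
    O=np.array([.5141,.0733,0])
    # predicted for model
    for xf,ti in [(55,53)]:
        a=np.array([-np.sin(np.radians(ti)),0,np.cos(np.radians(ti))]);f=O+np.array([xf,0,23.6])/1000
        print(" pred foot/cap105/top",proj(p,T,[f,f+.105*a,f+.118*a]).round(1).tolist())
print(tri(obs));
for i in range(3): print(tri([o for j,o in enumerate(obs) if j!=i]))
E
python3 r2.py
```

```text
scene 169 302 322 159 179 (np.float64(311.92899408284023), np.float64(169.36094674556213))
 pred foot/cap105/top [[331.3, 196.6], [315.5, 163.8], [313.6, 159.8]]
top 43 300 308 236 242 (np.float64(304.69767441860466), np.float64(239.72093023255815))
 pred foot/cap105/top [[303.0, 214.0], [303.4, 238.0], [303.5, 241.2]]
wrist 690 303 329 172 204 (np.float64(315.7492753623188), np.float64(187.7159420289855))
 pred foot/cap105/top [[316.6, 228.9], [316.6, 185.1], [316.7, 178.0]]
(array([0.48609461, 0.06815855, 0.07142346]), [np.float64(0.007116739509507062), np.float64(0.004732083756098046), np.float64(0.007728854853087148)])
(array([0.47531541, 0.07033115, 0.12739153]), [np.float64(0.0021892301437737263), np.float64(0.0021892301437737467)])
(array([0.48933548, 0.06611243, 0.0735936 ]), [np.float64(0.006760728985675304), np.float64(0.006760728985675267)])
(array([0.4811148 , 0.06744621, 0.06593794]), [np.float64(0.003773458220811324), np.float64(0.0037734582208113986)])
```

```bash
sed -i 's/(300,150,335,180)/(306,150,335,174)/; s/(100,120,60)/(100,100,40)/' r2.py; python3 r2.py
```

```text
scene 124 306 322 158 173 (np.float64(314.8709677419355), np.float64(164.20967741935485))
 pred foot/cap105/top [[331.3, 196.6], [315.5, 163.8], [313.6, 159.8]]
top 46 299 308 235 242 (np.float64(304.6521739130435), np.float64(239.56521739130434))
 pred foot/cap105/top [[303.0, 214.0], [303.4, 238.0], [303.5, 241.2]]
wrist 707 303 329 172 204 (np.float64(316.1343705799151), np.float64(187.5770862800566))
 pred foot/cap105/top [[316.9, 228.7], [317.0, 185.0], [317.0, 177.8]]
(array([0.48458773, 0.07122568, 0.08651682]), [np.float64(0.0006957322462905921), np.float64(0.0041792770122159855), np.float64(0.0038057167863189186)])
(array([0.47594854, 0.07040305, 0.12564671]), [np.float64(0.0020782300169422826), np.float64(0.0020782300169422804)])
(array([0.48741307, 0.07124681, 0.08801684]), [np.float64(0.0011885660095451744), np.float64(0.0011885660095452086)])
(array([0.48163198, 0.0715664 , 0.08307644]), [np.float64(0.0014799131849355684), np.float64(0.0014799131849355237)])
```

Run:
```python
from h import *
rel([.4504,.0728,.1368],down(0.15,35))
```

```text
lin [ 29.8  -0.4 123.6] ang [-3.000e-02 -3.499e+01 -1.100e-01]
```

servo_tool(
  commands=[
    {"linear": [4,0,15],"angular": [0,-4.5,0],"gripper": 0.2},
    {"linear": [8,0,30],"angular": [0,-9,0],"gripper": 0.2},
    {"linear": [12,0,46],"angular": [0,-13.5,0],"gripper": 0.2},
    {"linear": [16,0,62],"angular": [0,-18,0],"gripper": 0.2},
    {"linear": [20,0,78],"angular": [0,-22.5,0],"gripper": 0.2},
    {"linear": [24,0,94],"angular": [0,-27,0],"gripper": 0.2},
    {"linear": [28,0,110],"angular": [0,-31,0],"gripper": 0.2},
    {"linear": [30,-0.5,123.5],"angular": [0,-35,0],"gripper": 0.2},
    {"linear": [30,-0.5,123.5],"angular": [0,-35,0],"gripper": 0.2},
    {"linear": [30,-0.5,123.5],"angular": [0,-35,0],"gripper": 0.2},
  ],
)

```text
time_s: 4.05
position: [0.4508, 0.0724, 0.1372]
tool_rot: [[-0.82, -0.0, 0.572], [0.0, 1.0, 0.001], [-0.572, 0.001, -0.82]]
ft_force: [1.4, -0.5, 0.2]
grip_width: 0.0512
```

Run:
```python
from h import *
s,p,T=snap("wrist","w2");print(s["position"],s["tool_rot"].round(3).tolist(),s["q"].round(1),s["grip_width"])
rel([.4906,.0728,.0795],down(.15,35))
print(proj(p,T,[[.486,.0728,.086]]))
```

```text
[0.45082396 0.07241059 0.13719099] [[-0.82, -0.0, 0.572], [0.0, 1.0, 0.001], [-0.572, 0.001, -0.82]] [  -8.6   12.   121.5   22.7   12.9 -119.2] 0.05122825381109406
lin [ 1.3  0.4 70.2] ang [-0.06  0.02 -0.11]
[[317.4319621  220.32704715]]
```

View pics/w2.png

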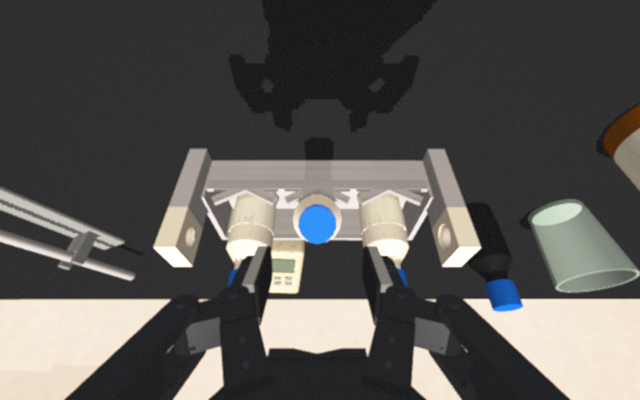

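Run:
```python
from h import *
R=down(.15,25)
rel(np.array([.4894,.0728,.0788])-.05*R[:,2],R)
rel([.4894,.0728,.0788],R)
```

```text
lin [-6.   0.4 20.8] ang [-0.05 10.02 -0.11]
lin [ 2.7  0.4 70.1] ang [-0.05 10.02 -0.11]
```

servo_tool(
  commands=[
    {"linear": [-3,0.2,10],"angular": [0,5,0],"gripper": 0.2},
    {"linear": [-6,0.4,20],"angular": [0,10,0],"gripper": 0.2},
    {"linear": [-4,0.4,33],"angular": [0,10,0],"gripper": 0.2},
    {"linear": [-2,0.4,46],"angular": [0,10,0],"gripper": 0.2},
    {"linear": [0,0.4,57],"angular": [0,10,0],"gripper": 0.2},
    {"linear": [2.7,0.4,70],"angular": [0,10,0],"gripper": 0.2},
    {"linear": [2.7,0.4,70],"angular": [0,10,0],"gripper": 0.2},
    {"linear": [2.7,0.4,70],"angular": [0,10,0],"gripper": 0.2},
  ],
)

```text
time_s: 4.9
position: [0.4886, 0.0727, 0.0783]
tool_rot: [[-0.906, -0.0, 0.423], [-0.0, 1.0, -0.0], [-0.423, -0.0, -0.906]]
ft_force: [0.4, 0.1, -0.2]
grip_width: 0.0513
```

Run:
```python
from h import *
s,p,T=snap("wrist","w3");print(s["position"],s["tool_rot"].round(3).tolist(),s["q"].round(1),s["grip_width"],s["ft_force"])
s,p,T=snap("scene","s3");cv2.imwrite("pics/s3c.png",cv2.resize(p["frame"][90:240,230:430],None,fx=3.5,fy=3.5,interpolation=cv2.INTER_CUBIC))
```

```text
[0.48855935 0.07267802 0.07834972] [[-0.906, -0.0, 0.423], [-0.0, 1.0, -0.0], [-0.423, -0.0, -0.906]] [  -6.8   22.5  113.8    8.7   19.1 -104.4] 0.051258204839420445 [ 0.35904267  0.08208372 -0.20234105]
```

View pics/w3.png

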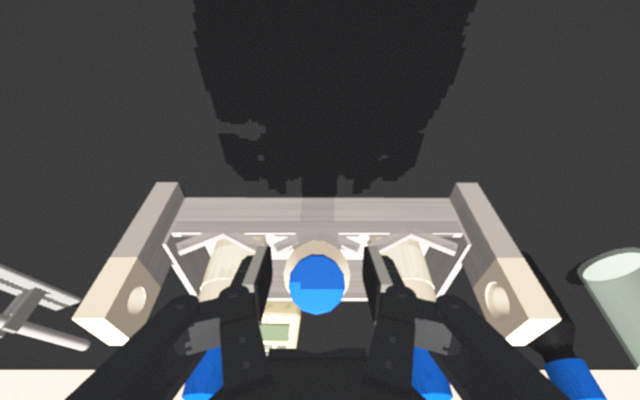

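View pics/s3c.png

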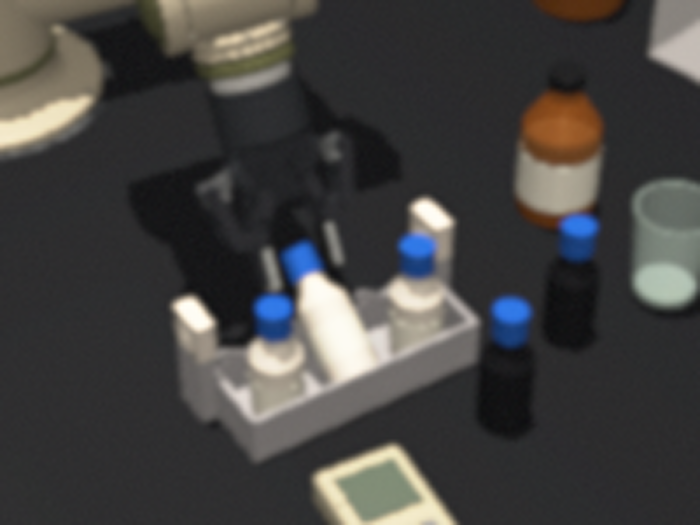

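servo_tool(
  commands=[
    {"linear": [0,0,0],"angular": [0,0,0],"gripper": -0.4},
    {"linear": [0,0,0],"angular": [0,0,0],"gripper": -0.6},
    {"linear": [0,0,0],"angular": [0,0,0],"gripper": -0.8},
    {"linear": [0,0,0],"angular": [0,0,0],"gripper": -0.8},
    {"linear": [0,0,0],"angular": [0,0,0],"gripper": -0.8},
    {"linear": [0,0,0],"angular": [0,0,0],"gripper": -0.8},
  ],
  force=50,
)

```text
time_s: 5.6
position: [0.4883, 0.0727, 0.0781]
tool_rot: [[-0.906, -0.0, 0.423], [-0.0, 1.0, 0.0], [-0.423, -0.0, -0.906]]
ft_force: [-1.3, -0.5, 3.8]
grip_width: 0.0265
```

Run:
```python
from h import *
s=env.observe();print(s["position"],s["grip_width"],s["ft_force"])
s,p,T=snap("scene","s4");cv2.imwrite("pics/s4c.png",cv2.resize(p["frame"][90:240,230:430],None,fx=3.5,fy=3.5,interpolation=cv2.INTER_CUBIC))
# plan: bottle model in rack coords (mm)
O=np.array([514.1,73.3,0]);
Rg=s["tool_rot"];
def pose(F,th,th0=53,F0=(55,23.6)):
    # rigid: grip transform from start
    def B(F,t):
        t=np.radians(t);M=np.eye(4);M[:3,:3]=[[np.cos(t),0,-np.sin(t)],[0,1,0],[np.sin(t),0,np.cos(t)]];M[:3,3]=O+[F[0],0,F[1]];return M
    W=np.eye(4);W[:3,:3]=Rg;W[:3,3]=s["position"]*1000
    N=B(F,th)@np.linalg.inv(B(F0,th0))@W
    L=np.linalg.inv(W)@N
    print(F,th,"lin",L[:3,3].round(1),"ang",Ro.from_matrix(L[:3,:3]).as_rotvec(degrees=True).round(1),"world",N[:3,3].round(1))
pose((55,70),53)
for k in range(1,8): pose((55-9*k/7,70),53-53*k/7)
pose((46,40),0);pose((46,7.5),0)
```

```text
[0.48834067 0.07273115 0.0781015 ] 0.026461821057573255 [-1.29956131 -0.48569631  3.78300675]
(55, 70) 53 lin [-19.6  -0.  -42. ] ang [ 0. -0.  0.] world [488.3  72.7 124.5]
(53.714285714285715, 70) 45.42857142857143 lin [-29.9  -0.  -48.5] ang [-0.   7.6  0. ] world [494.9  72.7 134.7]
(52.42857142857143, 70) 37.85714285714286 lin [-40.9  -0.  -53.3] ang [-0.  15.1  0. ] world [502.8  72.7 143.7]
(51.142857142857146, 70) 30.285714285714285 lin [-52.3  -0.  -56.6] ang [-0.  22.7  0. ] world [511.8  72.7 151.5]
(49.857142857142854, 70) 22.714285714285715 lin [-63.9  -0.  -58.1] ang [-0.  30.3  0. ] world [521.7  72.7 157.8]
(48.57142857142857, 70) 15.142857142857146 lin [-75.6  -0.  -57.9] ang [-0.  37.9  0. ] world [532.4  72.7 162.6]
(47.285714285714285, 70) 7.571428571428569 lin [-87.1  -0.  -56.1] ang [-0.  45.4  0. ] world [543.5  72.7 165.8]
(46.0, 70) 0.0 lin [-98.2  -0.  -52.6] ang [-0. 53.  0.] world [555.   72.7 167.3]
(46, 40) 0 lin [-85.5  -0.  -25.4] ang [-0. 53.  0.] world [555.   72.7 137.3]
(46, 7.5) 0 lin [-71.7  -0.    4. ] ang [-0. 53.  0.] world [555.   72.7 104.8]
```

View pics/s4c.png

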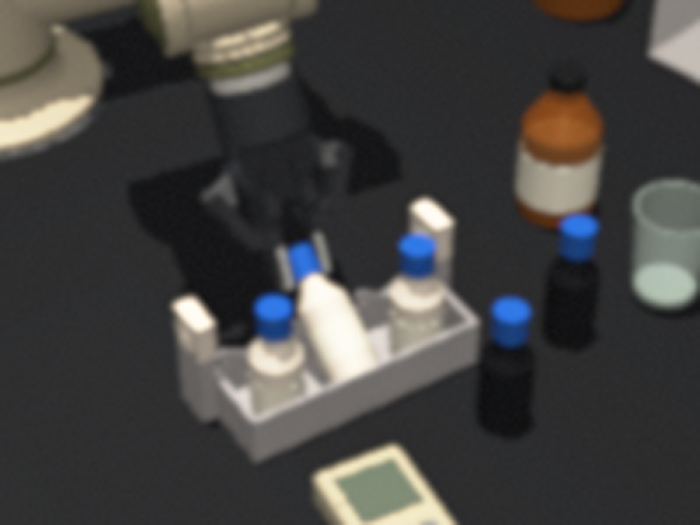

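servo_tool(
  commands=[
    {"linear": [-5,0,-10],"angular": [0,0,0],"gripper": -0.8},
    {"linear": [-10,0,-21],"angular": [0,0,0],"gripper": -0.8},
    {"linear": [-15,0,-31],"angular": [0,0,0],"gripper": -0.8},
    {"linear": [-19.6,0,-42],"angular": [0,0,0],"gripper": -0.8},
    {"linear": [-19.6,0,-42],"angular": [0,0,0],"gripper": -0.8},
    {"linear": [-24.8,0,-45.2],"angular": [0,3.8,0],"gripper": -0.8},
    {"linear": [-29.9,0,-48.5],"angular": [0,7.6,0],"gripper": -0.8},
    {"linear": [-35.4,0,-51],"angular": [0,11.3,0],"gripper": -0.8},
    {"linear": [-41,0,-53.3],"angular": [0,15.1,0],"gripper": -0.8},
    {"linear": [-46.6,0,-55],"angular": [0,18.9,0],"gripper": -0.8},
    {"linear": [-52.3,0,-56.6],"angular": [0,22.7,0],"gripper": -0.8},
    {"linear": [-58.1,0,-57.4],"angular": [0,26.5,0],"gripper": -0.8},
    {"linear": [-64,0,-58.1],"angular": [0,30.3,0],"gripper": -0.8},
    {"linear": [-69.8,0,-58],"angular": [0,34.1,0],"gripper": -0.8},
    {"linear": [-75.6,0,-57.9],"angular": [0,37.9,0],"gripper": -0.8},
    {"linear": [-81.4,0,-57],"angular": [0,41.6,0],"gripper": -0.8},
    {"linear": [-87.1,0,-56.1],"angular": [0,45.4,0],"gripper": -0.8},
    {"linear": [-92.7,0,-54.4],"angular": [0,49.2,0],"gripper": -0.8},
    {"linear": [-98.2,0,-52.6],"angular": [0,53,0],"gripper": -0.8},
    {"linear": [-98.2,0,-52.6],"angular": [0,53,0],"gripper": -0.8},
  ],
)

```text
time_s: 7.65
position: [0.5558, 0.0726, 0.1645]
tool_rot: [[-0.881, -0.0, -0.473], [-0.0, 1.0, 0.0], [0.473, 0.0, -0.881]]
ft_force: [-0.2, -0.2, -1.9]
grip_width: 0.0266
```

Run:
```python
from h import *
s,p,T=snap("wrist","w5");print(s["position"],s["tool_rot"].round(3).tolist(),s["q"].round(1),s["grip_width"],s["ft_force"])
s,p,T=snap("scene","s5");cv2.imwrite("pics/s5c.png",cv2.resize(p["frame"][90:240,230:430],None,fx=3.5,fy=3.5,interpolation=cv2.INTER_CUBIC))
```

```text
[0.55579093 0.07257538 0.16450979] [[-0.881, -0.0, -0.473], [-0.0, 1.0, 0.0], [0.473, 0.0, -0.881]] [ -3.9  39.2  61.2  -1.9 107.7 -94. ] 0.026596461456918442 [-0.15628517 -0.22571938 -1.86338044]
```

View pics/w5.png

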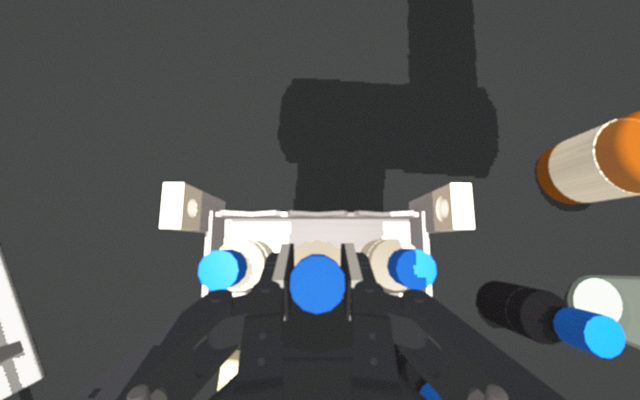

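View pics/s5c.png

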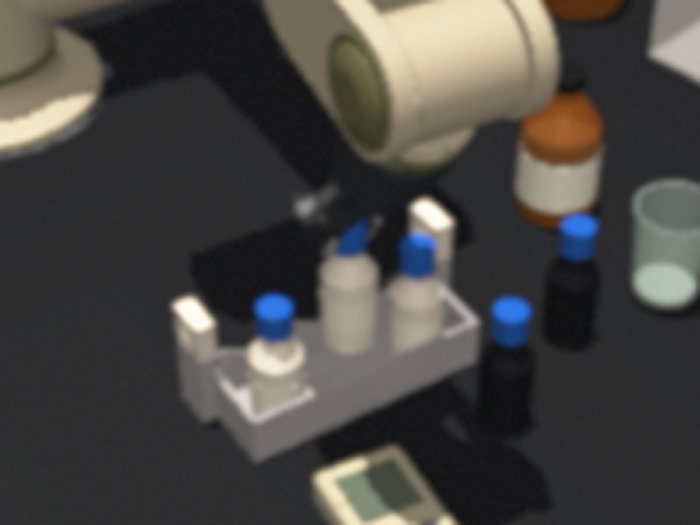

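servo_tool(
  commands=[
    {"linear": [-4.7,0,8.8],"angular": [0,0,0],"gripper": -0.8},
    {"linear": [-9.5,0,17.6],"angular": [0,0,0],"gripper": -0.8},
    {"linear": [-14.2,0,26.4],"angular": [0,0,0],"gripper": -0.8},
    {"linear": [-18.9,0,35.2],"angular": [0,0,0],"gripper": -0.8},
    {"linear": [-22,0,41],"angular": [0,0,0],"gripper": -0.8},
    {"linear": [-24.6,0,45.8],"angular": [0,0,0],"gripper": -0.8},
    {"linear": [-26,0,48.5],"angular": [0,0,0],"gripper": -0.8},
    {"linear": [-26,0,48.5],"angular": [0,0,0],"gripper": -0.8},
    {"linear": [-26,0,48.5],"angular": [0,0,0],"gripper": -0.8},
  ],
)

```text
time_s: 8.65
position: [0.5554, 0.0727, 0.1123]
tool_rot: [[-0.883, -0.0, -0.469], [-0.0, 1.0, -0.0], [0.469, -0.0, -0.883]]
ft_force: [0.5, -0.0, -1.2]
grip_width: 0.0266
```

Run:
```python
from h import *
s,p,T=snap("wrist","w6");print(s["position"],s["grip_width"],s["ft_force"])
s,p,T=snap("scene","s6");cv2.imwrite("pics/s6c.png",cv2.resize(p["frame"][90:240,230:430],None,fx=3.5,fy=3.5,interpolation=cv2.INTER_CUBIC))
```

```text
[0.55539285 0.07272795 0.11234019] 0.026581001479177208 [ 0.51085933 -0.02376054 -1.21881406]
```

View pics/s6c.png

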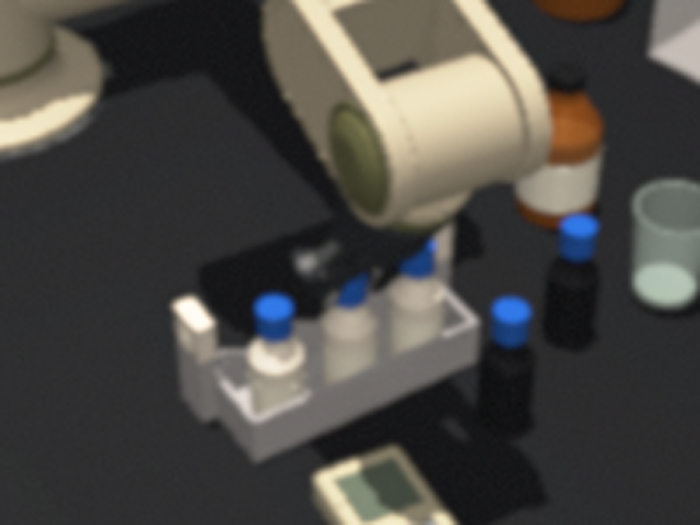

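servo_tool(
  commands=[
    {"linear": [-1.2,0,2.2],"angular": [0,0,0],"gripper": -0.8},
    {"linear": [-2.35,0,4.4],"angular": [0,0,0],"gripper": -0.8},
    {"linear": [-2.8,0,5.3],"angular": [0,0,0],"gripper": -0.8},
    {"linear": [-2.8,0,5.3],"angular": [0,0,0],"gripper": -0.8},
  ],
)

```text
time_s: 9.15
position: [0.5561, 0.0727, 0.109]
tool_rot: [[-0.885, -0.0, -0.466], [0.0, 1.0, -0.0], [0.466, -0.0, -0.885]]
ft_force: [2.1, 0.6, 18.4]
grip_width: 0.0267
```

Run:
```python
from h import *
s=env.observe();print(s["position"],s["grip_width"],s["ft_force"])
```

```text
[0.55613787 0.07265376 0.10899744] 0.02665305268196931 [ 2.12052538  0.61828576 18.37882492]
```

servo_tool(
  commands=[
    {"linear": [0.6,0,-1.2],"angular": [0,0,0],"gripper": -0.8},
    {"linear": [0.9,0,-1.8],"angular": [0,0,0],"gripper": -0.8},
  ],
)

```text
time_s: 9.35
position: [0.5556, 0.0727, 0.1092]
tool_rot: [[-0.884, -0.0, -0.468], [0.0, 1.0, -0.0], [0.468, -0.0, -0.884]]
ft_force: [0.1, -0.1, 2.6]
grip_width: 0.0268
```

Run:
```python
from h import *
s,p,T=snap("wrist","w7");print(s["position"],s["grip_width"],s["ft_force"])
s,p,T=snap("scene","s7");cv2.imwrite("pics/s7c.png",cv2.resize(p["frame"][140:230,270:380],None,fx=6,fy=6,interpolation=cv2.INTER_CUBIC))
O=np.array([.5141,.0733,.0]);print(proj(p,T,O+np.array([[.046,0,.006],[.046,0,.074],[.046,.066,.006],[.046,-.066,.006]])))
```

```text
[0.55563626 0.0726627  0.10921065] 0.02676986494920611 [ 0.12277487 -0.09593442  2.63869607]
[[329.60178398 199.04808407]
 [329.5351552  181.86222917]
 [348.43586978 190.50315646]
 [310.12135529 207.88625412]]
```

View pics/s7c.png

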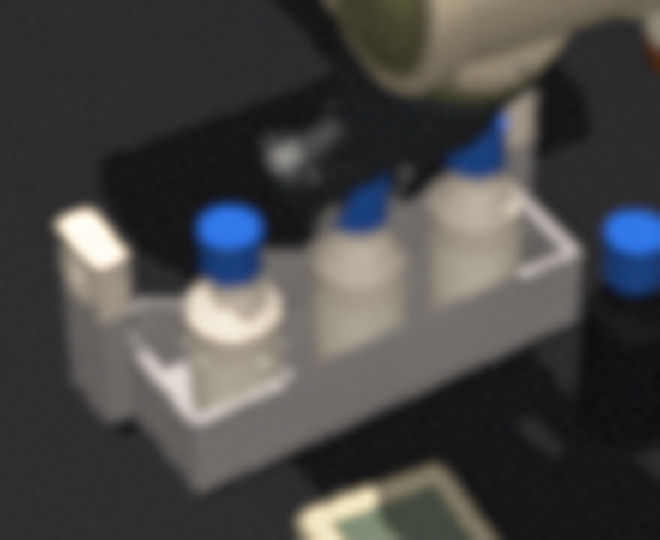

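View pics/w7.png

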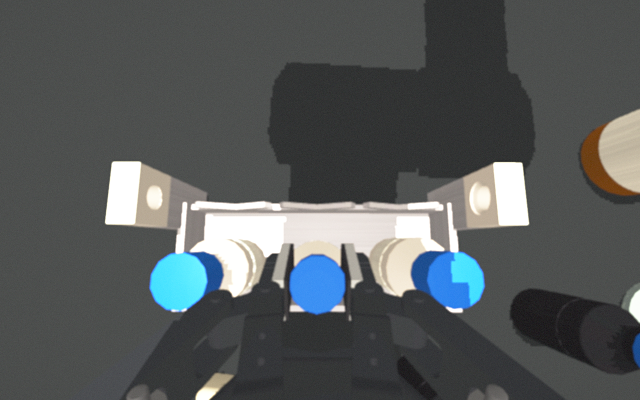

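servo_tool(
  commands=[
    {"linear": [0,0,0],"angular": [0,0,0],"gripper": -0.3},
    {"linear": [0,0,0],"angular": [0,0,0],"gripper": -0.2},
    {"linear": [0,0,0],"angular": [0,0,0],"gripper": -0.1},
    {"linear": [0,0,0],"angular": [0,0,0],"gripper": -0.1},
    {"linear": [0,0,0],"angular": [0,0,0],"gripper": -0.1},
  ],
)

```text
time_s: 9.95
position: [0.5552, 0.0727, 0.108]
tool_rot: [[-0.883, -0.0, -0.47], [-0.0, 1.0, -0.0], [0.47, -0.0, -0.883]]
ft_force: [-1.0, -0.7, 1.0]
grip_width: 0.0382
```

Run:
```python
from h import *
s,p,T=snap("wrist","w8");print(s["position"],s["grip_width"],s["ft_force"])
s,p,T=snap("scene","s8");cv2.imwrite("pics/s8c.png",cv2.resize(p["frame"][140:230,270:380],None,fx=6,fy=6,interpolation=cv2.INTER_CUBIC))
```

```text
[0.55524178 0.07273494 0.10795631] 0.0381774730969283 [-0.99125272 -0.73943376  0.95353146]
```

View pics/s8c.png

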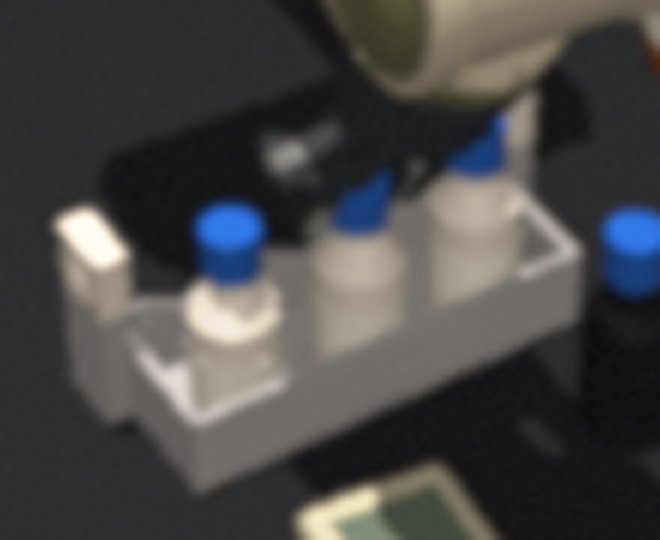

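View pics/w8.png

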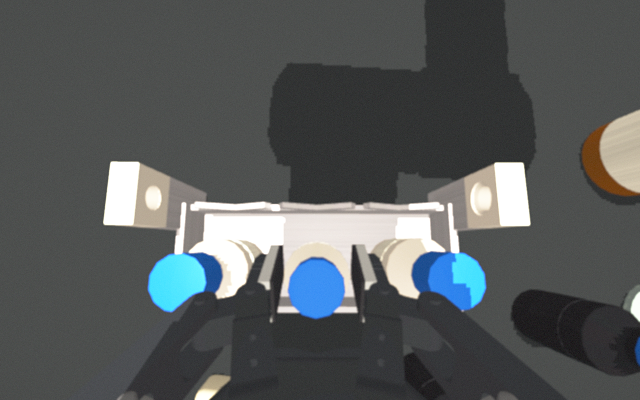

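servo_tool(
  commands=[
    {"linear": [0,0,-5],"angular": [0,0,0],"gripper": -0.1},
    {"linear": [0,0,-12],"angular": [0,0,0],"gripper": -0.1},
    {"linear": [0,0,-22],"angular": [0,0,0],"gripper": -0.1},
    {"linear": [0,0,-34],"angular": [0,0,0],"gripper": -0.1},
    {"linear": [0,0,-48],"angular": [0,0,0],"gripper": -0.1},
    {"linear": [0,0,-65],"angular": [0,0,0],"gripper": -0.1},
    {"linear": [0,0,-85],"angular": [0,0,0],"gripper": -0.1},
    {"linear": [0,0,-105],"angular": [0,0,0],"gripper": -0.1},
    {"linear": [0,0,-105],"angular": [0,0,0],"gripper": -0.1},
  ],
)

```text
time_s: 10.95
position: [0.606, 0.0726, 0.2032]
tool_rot: [[-0.886, -0.0, -0.465], [0.0, 1.0, -0.0], [0.465, -0.0, -0.886]]
ft_force: [0.4, -0.3, 0.0]
grip_width: 0.0381
```

Run:
```python
from h import *
s,p,T=snap("wrist","w9");print(s["position"],s["tool_rot"].round(3).tolist(),s["grip_width"],s["ft_force"])
rel([.47,.073,.26],down(0))
# bar from top camera
p=env.get_image("top");T=cam(p)
cv2.imwrite("pics/t9b.png",cv2.resize(p["frame"][145:265,375:475],None,fx=5,fy=5,interpolation=cv2.INTER_CUBIC))
```

```text
[0.60601777 0.07264342 0.20321579] [[-0.886, -0.0, -0.465], [0.0, 1.0, -0.0], [0.465, -0.0, -0.886]] 0.0380574494743146 [ 0.35241911 -0.25830939  0.01167246]
lin [146.8   0.3  11.5] ang [-1.000e-02 -2.784e+01  0.000e+00]
```

View pics/w9.png

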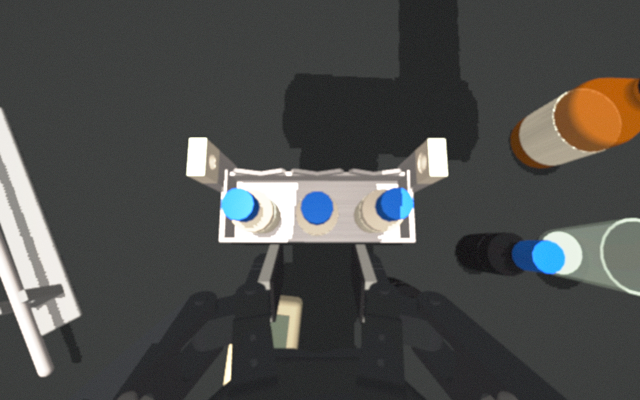

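View pics/t9b.png

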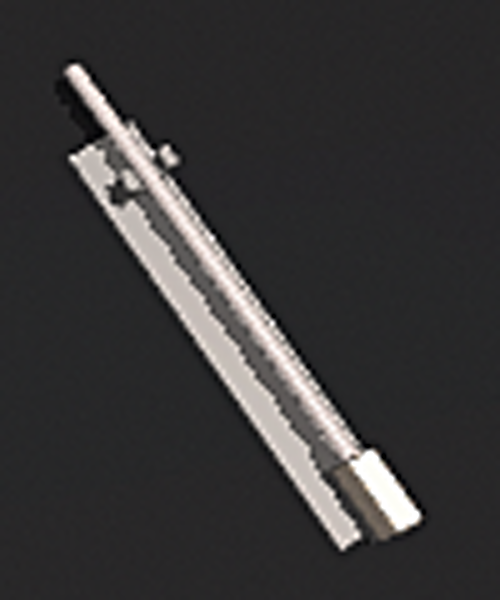

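Run:
```python
from h import *
p=env.get_image("top");T=cam(p)
h=onz(p,T,375+391/5,145+490/5,.064);t=onz(p,T,375+72/5,145+70/5,.052);print(h,t,np.linalg.norm((t-h)[:2]),np.degrees(np.arctan2(*(t-h)[[1,0]])))
s=env.observe()
ang=np.degrees(np.arctan2(*(t-h)[[1,0]]));
rel([.5,-.11,.25],down(-90))
```

```text
[ 0.44248603 -0.3662169   0.064     ] [ 0.72096731 -0.21061703  0.052     ] 0.31900335952051473 29.194034201284584
lin [ 115.4 -182.8    5. ] ang [-22.01 -22.01  88.04]
```

Run:
```python
from h import *
rel([.52,.09,.27],down(-90))
```

```text
lin [107.1  17.2 -22.1] ang [-22.01 -22.01  88.04]
```

servo_tool(
  commands=[
    {"linear": [0,0,-20],"angular": [-1.6,-1.6,6.3],"gripper": -0.1},
    {"linear": [10,2,-35],"angular": [-3.2,-3.2,12.6],"gripper": -0.1},
    {"linear": [20,4,-40],"angular": [-4.7,-4.7,18.9],"gripper": -0.1},
    {"linear": [30,6,-40],"angular": [-6.3,-6.3,25.2],"gripper": -0.1},
    {"linear": [40,7,-38],"angular": [-7.9,-7.9,31.4],"gripper": -0.1},
    {"linear": [50,9,-36],"angular": [-9.4,-9.4,37.7],"gripper": -0.1},
    {"linear": [60,10,-34],"angular": [-11,-11,44],"gripper": -0.1},
    {"linear": [68,11,-32],"angular": [-12.6,-12.6,50.3],"gripper": -0.1},
    {"linear": [76,12,-30],"angular": [-14.1,-14.1,56.6],"gripper": -0.1},
    {"linear": [84,13,-28],"angular": [-15.7,-15.7,62.9],"gripper": -0.1},
    {"linear": [92,14,-26],"angular": [-17.3,-17.3,69.2],"gripper": -0.1},
    {"linear": [98,15,-24],"angular": [-18.9,-18.9,75.5],"gripper": -0.1},
    {"linear": [104,16,-22],"angular": [-20.4,-20.4,81.7],"gripper": -0.1},
    {"linear": [107,17,-22],"angular": [-22.01,-22.01,88.04],"gripper": -0.1},
    {"linear": [107,17,-22],"angular": [-22.01,-22.01,88.04],"gripper": -0.1},
    {"linear": [107,17,-22],"angular": [-22.01,-22.01,88.04],"gripper": -0.1},
    {"linear": [107,17,-22],"angular": [-22.01,-22.01,88.04],"gripper": -0.1},
  ],
)

```text
time_s: 12.8
position: [0.5205, 0.0896, 0.27]
tool_rot: [[-0.002, 1.0, -0.0], [1.0, 0.002, 0.0], [0.0, -0.0, -1.0]]
ft_force: [0.1, 0.5, -0.7]
grip_width: 0.0386
```

Run:
```python
from h import *
s,p,T=snap("wrist","w10");print(s["position"],s["tool_rot"].round(4).tolist(),s["q"].round(1),abs(s["qvel"]).max())
np.savez("w10.npz",T=T)
O=np.array([.5141,.0733,0]);print(proj(p,T,O+np.array([[0,-.113,.085],[0,.113,.085]])))
```

```text
[0.52051361 0.08956042 0.26996318] [[-0.0018, 1.0, -0.0], [1.0, 0.0018, 0.0005], [0.0005, -0.0, -1.0]] [-3.1 18.5 74.8  0.  86.7 -3.2] 0.6538252845399513
[[311.54948649 273.88697731]
 [310.77367624  88.42303906]]
```

View pics/w10.png

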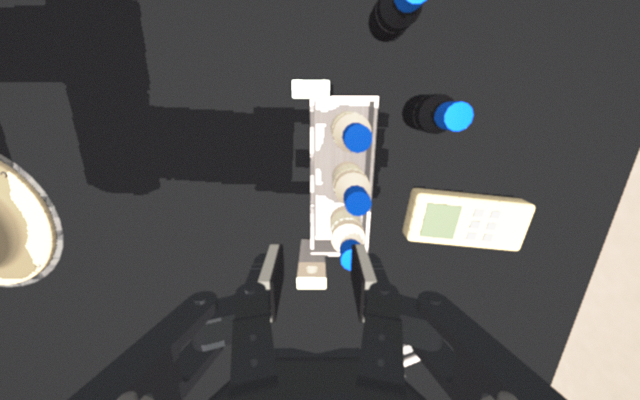

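Run:
```python
from h import *
f=cv2.imread("pics/w10.png")
a=cv2.resize(f[70:110,280:390],None,fx=7,fy=7,interpolation=cv2.INTER_CUBIC);b=cv2.resize(f[230:300,280:390],None,fx=7,fy=7,interpolation=cv2.INTER_CUBIC)[:310+180]
cv2.imwrite("pics/w10a.png",a);cv2.imwrite("pics/w10b.png",b)
```

```text
(no output)
```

View pics/w10a.png

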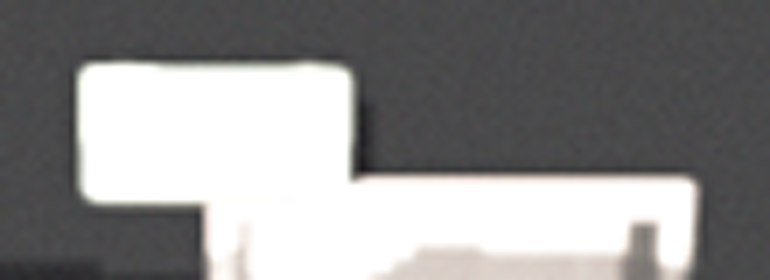

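View pics/w10b.png

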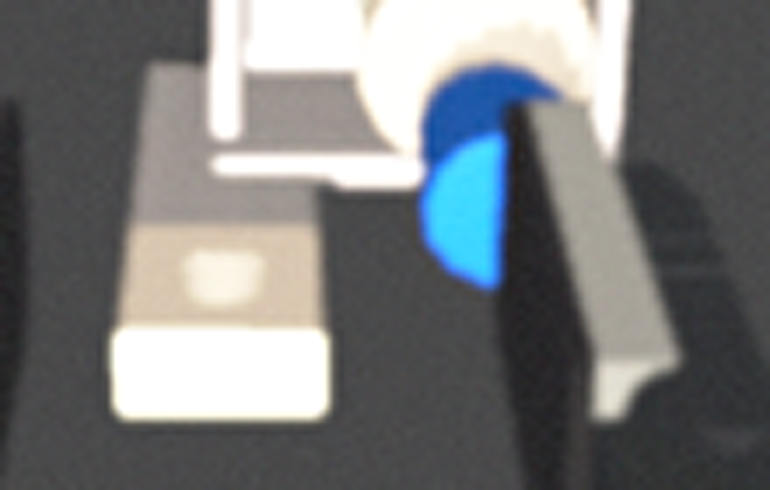

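```bash
cat > r3.py <<'E'
from h import *
p=env.get_image("wrist")
def fit(C,sc,T,name):
    C=np.array(C,float);uv=(C[:,:2]+.5)/sc[0]-.5+np.array(sc[1]) if not callable(sc) else None
    return uv,C[:,2:]/1000
def solve(uv,X,T,q0):
    def W(q):
        c,t=np.cos(q[2]),np.sin(q[2]);return np.c_[q[0]+c*X[:,0]-t*X[:,1],q[1]+t*X[:,0]+c*X[:,1],X[:,2]]
    r=least_squares(lambda q:(proj(p,T,W(q))-uv).ravel(),q0);return r
T=np.load("w10.npz")["T"]
A=[(77,62,-18,121,103),(354,62,18,121,103),(77,204,-18,105,103),(354,204,18,105,103)]
B=[(111,325,-18,-105,103),(330,325,18,-105,103),(111,420,-18,-121,103),(330,420,18,-121,103)]
ua,Xa=fit(A,(7,(280,70)),T,"a");ub,Xb=fit(B,(7,(280,230)),T,"b")
r=solve(np.r_[ua,ub],np.r_[Xa,Xb],T,[.51,.07,0]);print(r.x,np.degrees(r.x[2]),r.fun.reshape(-1,2).round(1).tolist())
# yaw-0 view
C=[(30,107,-18,-121,103),(83,107,-18,-105,103),(42,209,18,-121,103),(92,209,18,-105,103),
(693,107,-18,105,103),(747,107,-18,121,103),(686,209,18,105,103),(735,209,18,121,103)]
W0=np.eye(4);W0[:3,:3]=[[-9.99999766e-01,-6.60819410e-04,-1.75862116e-04],[-6.60859592e-04,9.99999756e-01,2.28525809e-04],[1.75711059e-04,2.28641975e-04,-9.99999958e-01]];W0[:3,3]=[0.47981776,0.0735168,0.2603942]
T0=W0@np.array(p["T_tool_cam"])
u,X=fit(C,(3.2,(195,165)),T0,"c");r=solve(u,X,T0,[.51,.07,0]);print(r.x,np.degrees(r.x[2]))
E
python3 r3.py
```

```text
[ 0.5139623   0.07247195 -0.00095298] -0.05460144959593105 [[1.3, 1.3], [-1.4, 1.4], [1.7, -1.6], [-1.7, -1.4], [1.1, 1.3], [-1.1, 1.4], [1.4, -1.4], [-1.3, -1.3]]
[0.51373244 0.07291939 0.00191094] 0.10948879989279614
```

Run:
```python
from h import *
rel([.4425,-.366,.20],down(-150.8))
```

```text
lin [-455.5  -78.6   69.9] ang [ 1.000e-02 -2.000e-02  6.085e+01]
```

servo_tool(
  commands=[
    {"linear": [-20,-3,0],"angular": [0,0,2],"gripper": 0.1},
    {"linear": [-55,-9,0],"angular": [0,0,7],"gripper": 0.2},
    {"linear": [-95,-16,5],"angular": [0,0,12],"gripper": 0.2},
    {"linear": [-135,-23,10],"angular": [0,0,18],"gripper": 0.2},
    {"linear": [-175,-30,17],"angular": [0,0,24],"gripper": 0.2},
    {"linear": [-215,-37,24],"angular": [0,0,29],"gripper": 0.2},
    {"linear": [-255,-44,31],"angular": [0,0,35],"gripper": 0.2},
    {"linear": [-295,-51,38],"angular": [0,0,40],"gripper": 0.2},
    {"linear": [-335,-58,45],"angular": [0,0,45],"gripper": 0.2},
    {"linear": [-370,-64,52],"angular": [0,0,50],"gripper": 0.2},
    {"linear": [-405,-70,59],"angular": [0,0,54],"gripper": 0.2},
    {"linear": [-435,-75,66],"angular": [0,0,58],"gripper": 0.2},
    {"linear": [-455.5,-78.6,70],"angular": [0,0,60.8],"gripper": 0.2},
    {"linear": [-455.5,-78.6,70],"angular": [0,0,60.8],"gripper": 0.2},
    {"linear": [-455.5,-78.6,70],"angular": [0,0,60.8],"gripper": 0.2},
    {"linear": [-455.5,-78.6,70],"angular": [0,0,60.8],"gripper": 0.2},
  ],
)

```text
time_s: 14.5
position: [0.4423, -0.3648, 0.2008]
tool_rot: [[0.872, 0.49, 0.002], [0.49, -0.872, -0.0], [0.001, 0.001, -1.0]]
ft_force: [-0.3, -0.2, -0.8]
grip_width: 0.0511
```

Run:
```python
from h import *
s,p,T=snap("wrist","w11");print(s["position"],s["tool_rot"].round(4).tolist(),s["q"].round(1),abs(s["qvel"]).max())
np.savez("w11.npz",T=T,R=s["tool_rot"],P=s["position"])
s,p,T=snap("top","t11")
s,p,T=snap("scene","s11");cv2.imwrite("pics/s11c.png",cv2.resize(p["frame"][130:290,140:450],None,fx=2.58,fy=2.58,interpolation=cv2.INTER_CUBIC))
```

```text
[ 0.44229138 -0.36479258  0.20077845] [[0.872, 0.4895, 0.0016], [0.4895, -0.872, -0.0001], [0.0014, 0.0009, -1.0]] [-51.4  25.9  74.7   0.1  79.3   9.3] 0.39105679009808536
```

View pics/w11.png

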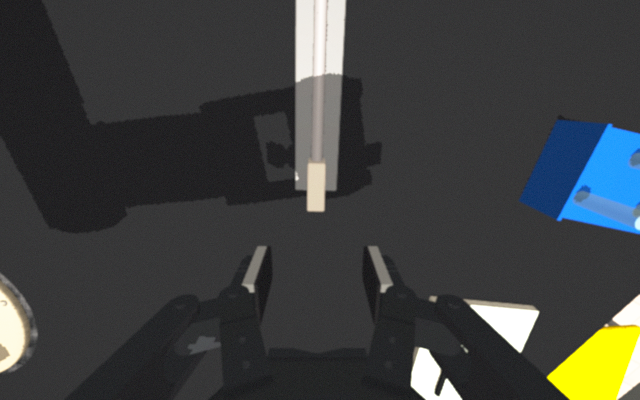

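View pics/s11c.png

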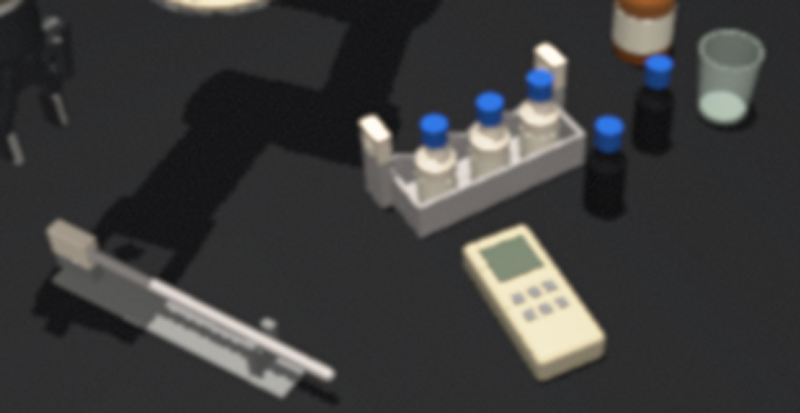

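Run:
```python
from h import *
f=cv2.imread("pics/w11.png");g=cv2.convertScaleAbs(f[140:220,280:360],alpha=1.3)
cv2.imwrite("pics/w11c.png",cv2.resize(g,None,fx=7,fy=7,interpolation=cv2.INTER_CUBIC))
```

```text
(no output)
```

View pics/w11c.png

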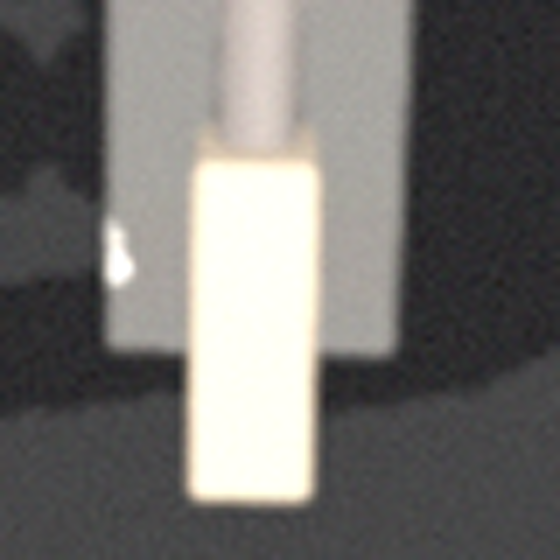

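Run:
```python
from h import *
d=np.load("w11.npz");T=d["T"];p=env.get_image("wrist")
g=lambda U,V:((U+.5)/7-.5+280,(V+.5)/7-.5+140)
a=onz(p,T,*g(258.5,160),.064);b=onz(p,T,*g(250.5,502),.064)
print(a,b,np.linalg.norm(a-b),np.degrees(np.arctan2(*(a-b)[[1,0]])),(a+b)/2)
f=cv2.cvtColor(cv2.imread("pics/w11.png"),cv2.COLOR_BGR2GRAY)
# rod centre per row
pts=[]
for v in (5,20,40,60,130,145):
    r=f[v,300:340].astype(float);print(v,r.astype(int).tolist())
```

```text
[ 0.46751663 -0.35064462  0.064     ] [ 0.42283303 -0.37440746  0.064     ] 0.05060925922480627 28.004148964323523 [ 0.44517483 -0.36252604  0.064     ]
5 [235, 234, 235, 235, 235, 234, 235, 236, 235, 236, 236, 235, 233, 216, 200, 218, 232, 239, 245, 250, 252, 252, 250, 246, 239, 228, 205, 201, 223, 233, 235, 234, 234, 235, 235, 235, 235, 234, 234, 234]
20 [236, 236, 236, 237, 236, 237, 236, 236, 237, 236, 235, 236, 234, 216, 204, 223, 235, 242, 247, 251, 252, 252, 249, 244, 234, 219, 200, 218, 234, 237, 236, 237, 236, 236, 236, 236, 235, 235, 235, 235]
40 [238, 237, 238, 238, 238, 238, 238, 237, 237, 238, 239, 238, 234, 218, 212, 230, 239, 246, 251, 253, 253, 251, 248, 241, 227, 200, 191, 221, 234, 237, 238, 237, 237, 237, 237, 237, 237, 237, 236, 236]
60 [239, 239, 239, 238, 239, 238, 238, 239, 238, 239, 239, 236, 218, 203, 221, 234, 243, 248, 252, 253, 252, 250, 243, 234, 214, 197, 222, 236, 239, 239, 239, 238, 237, 238, 237, 237, 237, 238, 238, 238]
130 [126, 128, 127, 128, 127, 127, 128, 127, 128, 129, 125, 126, 133, 144, 148, 154, 158, 162, 164, 162, 157, 145, 134, 123, 123, 128, 128, 129, 128, 129, 130, 127, 126, 130, 129, 126, 126, 128, 117, 87]
145 [126, 126, 128, 128, 127, 126, 128, 129, 129, 127, 122, 123, 134, 144, 150, 156, 159, 164, 164, 158, 151, 138, 128, 121, 125, 128, 127, 128, 129, 127, 128, 128, 128, 129, 126, 129, 128, 117, 88, 50]
```

Run:
```python
from h import *
d=np.load("w11.npz");T=d["T"];p=env.get_image("wrist")
a=onz(p,T,320.4,5,.046);b=onz(p,T,317.0,145,.046);print(a,b,np.degrees(np.arctan2(*(a-b)[[1,0]])))
p2=env.get_image("top");T2=cam(p2)
for ang in (28,28.6,29.2):
    h=np.array([.4452,-.3625,.046]);dd=np.array([np.cos(np.radians(ang)),np.sin(np.radians(ang)),0])
    print(ang,h+.325*dd,proj(p2,T2,[h+.325*dd,h+[0,0,.018]]))
    n=np.array([-dd[1],dd[0],0]);print("lateral of rod pts",(a-h)@n,(b-h)@n)
```

```text
[ 0.58644598 -0.28768525  0.046     ] [ 0.4799712  -0.34420058  0.046     ] 27.958743926597652
28 [ 0.73215797 -0.20992174  0.046     ] [[388.45453005 156.34433127]
 [451.809659   242.17209727]]
lateral of rod pts -0.00025346103985038066 -0.00016666280262296124
28.6 [ 0.73054447 -0.20692515  0.046     ] [[387.57495472 156.88477395]
 [451.809659   242.17209727]]
lateral of rod pts -0.001927217259846124 -0.0005781131158456808
29.2 [ 0.72889968 -0.20394561  0.046     ] [[386.70117189 157.43451614]
 [451.809659   242.17209727]]
lateral of rod pts -0.0036007621387515476 -0.0009895000324505032
```

Run:
```python
from h import *
rel([.4452,-.3625,.10],down(-152.0))
rel([.4452,-.3625,.040],down(-152.0))
```

```text
lin [  4.   -1.  100.6] ang [ 0.05 -0.07  1.25]
lin [  3.9  -1.1 160.6] ang [ 0.05 -0.07  1.25]
```

servo_tool(
  commands=[
    {"linear": [1,0,10],"angular": [0,0,0.3],"gripper": 0.2},
    {"linear": [2,-0.5,30],"angular": [0,0,0.6],"gripper": 0.2},
    {"linear": [3,-0.8,55],"angular": [0,0,1],"gripper": 0.2},
    {"linear": [4,-1,80],"angular": [0,0,1.25],"gripper": 0.2},
    {"linear": [4,-1,100],"angular": [0,0,1.25],"gripper": 0.2},
    {"linear": [4,-1,100],"angular": [0,0,1.25],"gripper": 0.2},
    {"linear": [4,-1,100],"angular": [0,0,1.25],"gripper": 0.2},
  ],
)

```text
time_s: 15.5
position: [0.4451, -0.363, 0.1005]
tool_rot: [[0.883, 0.469, 0.001], [0.469, -0.883, 0.0], [0.001, 0.0, -1.0]]
ft_force: [-0.4, -0.1, 0.9]
grip_width: 0.0511
```

Run:
```python
from h import *
s,p,T=snap("wrist","w12");print(s["position"],s["tool_rot"].round(4).tolist())
rel([.4452,-.3625,.040],down(-152.0))
```

```text
[ 0.445125   -0.36298087  0.10047074] [[0.8834, 0.4686, 0.0012], [0.4686, -0.8834, 0.0002], [0.0011, 0.0004, -1.0]]
lin [ 0.1 -0.8 61.1] ang [ 0.1  -0.08 -0.05]
```

View pics/w12.png

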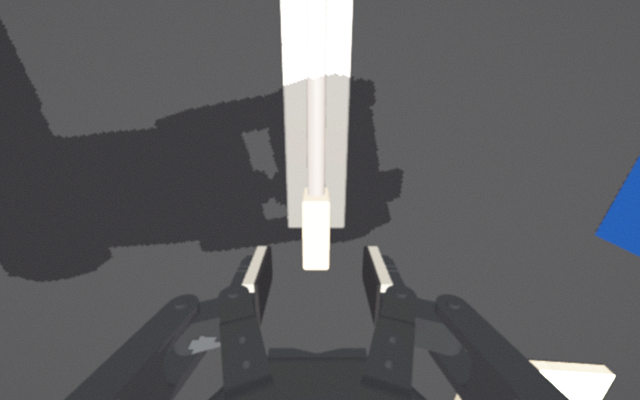

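servo_tool(
  commands=[
    {"linear": [0,-0.4,12],"angular": [0,0,0],"gripper": 0.2},
    {"linear": [0,-0.5,26],"angular": [0,0,0],"gripper": 0.2},
    {"linear": [0,-0.5,40],"angular": [0,0,0],"gripper": 0.2},
    {"linear": [0,-0.5,52],"angular": [0,0,0],"gripper": 0.2},
    {"linear": [0,-0.5,60.5],"angular": [0,0,0],"gripper": 0.2},
    {"linear": [0,-0.5,60.5],"angular": [0,0,0],"gripper": 0.2},
    {"linear": [0,-0.5,60.5],"angular": [0,0,0],"gripper": 0.2},
  ],
)

```text
time_s: 16.25
position: [0.445, -0.3627, 0.0401]
tool_rot: [[0.883, 0.469, 0.002], [0.469, -0.883, -0.0], [0.001, 0.001, -1.0]]
ft_force: [-0.3, -0.2, -0.1]
grip_width: 0.0515
```

Run:
```python
from h import *
s,p,T=snap("wrist","w13");print(s["position"],s["tool_rot"].round(4).tolist(),s["ft_force"])
```

```text
[ 0.44502574 -0.36270503  0.04013278] [[0.8834, 0.4687, 0.0016], [0.4687, -0.8834, -0.0005], [0.0012, 0.0012, -1.0]] [-0.28733385 -0.1603146  -0.10837388]
```

View pics/w13.png

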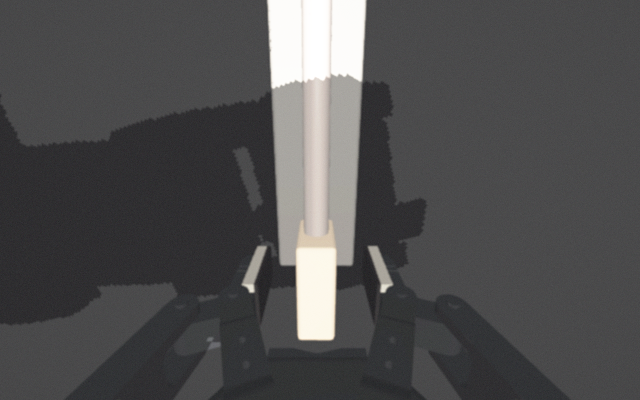

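Handle (columns 297–335) sits centrally between the pads (midline 317). Grip.

servo_tool(
  commands=[
    {"linear": [0,0,0],"angular": [0,0,0],"gripper": -0.2},
    {"linear": [0,0,0],"angular": [0,0,0],"gripper": -0.5},
    {"linear": [0,0,0],"angular": [0,0,0],"gripper": -0.8},
    {"linear": [0,0,0],"angular": [0,0,0],"gripper": -1},
    {"linear": [0,0,0],"angular": [0,0,0],"gripper": -1},
    {"linear": [0,0,0],"angular": [0,0,0],"gripper": -1},
    {"linear": [0,0,0],"angular": [0,0,0],"gripper": -1},
  ],
  force=100,
)

```text
time_s: 17.0
position: [0.445, -0.3627, 0.0404]
tool_rot: [[0.883, 0.469, 0.002], [0.469, -0.883, -0.001], [0.001, 0.002, -1.0]]
ft_force: [-0.7, 1.1, 5.6]
grip_width: 0.0166
```

Run:
```python
from h import *
s=env.observe();print(s["position"],s["tool_rot"].round(4).tolist(),s["ft_force"],s["grip_width"])
```

```text
[ 0.44502509 -0.36271603  0.04041374] [[0.8834, 0.4687, 0.0019], [0.4687, -0.8834, -0.0008], [0.0013, 0.0016, -1.0]] [-0.73992363  1.08140602  5.55761894] 0.016617260940498604
```

servo_tool(
  commands=[
    {"linear": [0,0,-3],"angular": [0,0,0],"gripper": -1},
    {"linear": [0,0,-8],"angular": [0,0,0],"gripper": -1},
    {"linear": [0,0,-16],"angular": [0,0,0],"gripper": -1},
    {"linear": [0,0,-26],"angular": [0,0,0],"gripper": -1},
    {"linear": [0,0,-38],"angular": [0,0,0],"gripper": -1},
    {"linear": [0,0,-52],"angular": [0,0,0],"gripper": -1},
    {"linear": [0,0,-66],"angular": [0,0,0],"gripper": -1},
    {"linear": [0,0,-80],"angular": [0,0,0],"gripper": -1},
    {"linear": [0,0,-92],"angular": [0,0,0],"gripper": -1},
    {"linear": [0,0,-100],"angular": [0,0,0],"gripper": -1},
    {"linear": [0,0,-100],"angular": [0,0,0],"gripper": -1},
    {"linear": [0,0,-100],"angular": [0,0,0],"gripper": -1},
  ],
)

```text
time_s: 18.2
position: [0.4446, -0.3623, 0.1396]
tool_rot: [[0.883, 0.469, 0.001], [0.469, -0.883, 0.0], [0.001, 0.0, -1.0]]
ft_force: [0.5, -0.2, -0.8]
grip_width: 0.0169
```

Run:
```python
from h import *
s,p,T=snap("wrist","w14");print(s["position"],s["tool_rot"].round(4).tolist(),s["ft_force"],s["grip_width"],s["wrist_torque"],s["q"])
rel([.5139,-.415,.13],down(-90))
s,p,T=snap("scene","s14");cv2.imwrite("pics/s14c.png",cv2.resize(p["frame"][130:290,140:450],None,fx=2.58,fy=2.58,interpolation=cv2.INTER_CUBIC))
```

```text
[ 0.44462    -0.36234637  0.13963518] [[0.8834, 0.4687, 0.001], [0.4687, -0.8834, 0.0004], [0.001, 0.0001, -1.0]] [ 0.47819522 -0.15493952 -0.84942222] 0.01685872953652886 [ 0.00339868  0.08073611 -0.00728537] [-5.10245799e+01  2.93709271e+01  7.97117271e+01  5.98982009e-02
  7.08991742e+01  1.10069870e+01]
lin [36.5 79.1  9.3] ang [ 0.000e+00 -6.000e-02 -6.205e+01]
```

View pics/w14.png

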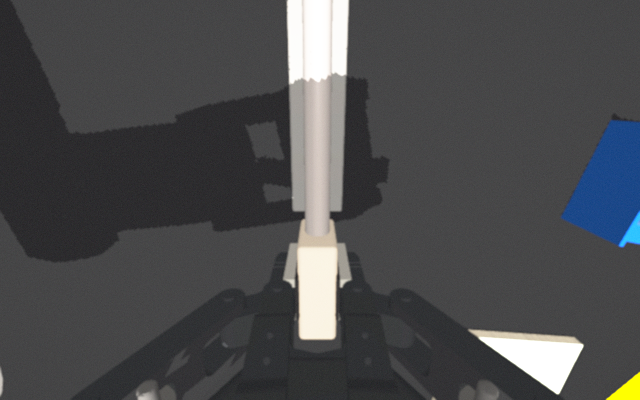

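View pics/s14c.png

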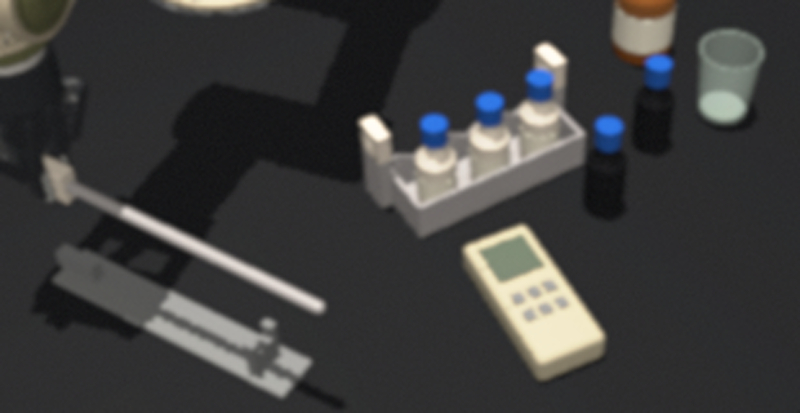

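servo_tool(
  commands=[
    {"linear": [0,2,0],"angular": [0,0,-1],"gripper": -1},
    {"linear": [1,5,0],"angular": [0,0,-3],"gripper": -1},
    {"linear": [2,9,0],"angular": [0,0,-6],"gripper": -1},
    {"linear": [4,14,0],"angular": [0,0,-10],"gripper": -1},
    {"linear": [7,19,0],"angular": [0,0,-14],"gripper": -1},
    {"linear": [10,25,0],"angular": [0,0,-18.5],"gripper": -1},
    {"linear": [13,31,0],"angular": [0,0,-23],"gripper": -1},
    {"linear": [16,37,0],"angular": [0,0,-27.5],"gripper": -1},
    {"linear": [19,43,0],"angular": [0,0,-32],"gripper": -1},
    {"linear": [22,49,0],"angular": [0,0,-36.5],"gripper": -1},
    {"linear": [25,55,0],"angular": [0,0,-41],"gripper": -1},
    {"linear": [28,61,0],"angular": [0,0,-45.5],"gripper": -1},
    {"linear": [31,67,0],"angular": [0,0,-50],"gripper": -1},
    {"linear": [33,71,0],"angular": [0,0,-54],"gripper": -1},
    {"linear": [35,75,0],"angular": [0,0,-57.5],"gripper": -1},
    {"linear": [36,78,0],"angular": [0,0,-60],"gripper": -1},
    {"linear": [36.5,79,0],"angular": [0,0,-61.5],"gripper": -1},
    {"linear": [36.5,79,0],"angular": [0,0,-62.05],"gripper": -1},
    {"linear": [36.5,79,0],"angular": [0,0,-62.05],"gripper": -1},
    {"linear": [36.5,79,0],"angular": [0,0,-62.05],"gripper": -1},
  ],
)

```text
time_s: 20.3
position: [0.5139, -0.4151, 0.14]
tool_rot: [[0.001, 1.0, 0.001], [1.0, -0.001, 0.0], [0.0, 0.001, -1.0]]
ft_force: [0.7, 0.6, -1.5]
grip_width: 0.0168
```

Run:
```python
from h import *
s,p,T=snap("wrist","w15");print(s["position"],s["tool_rot"].round(4).tolist(),s["ft_force"],s["grip_width"],s["q"].round(1))
s,p,T=snap("scene","s15");cv2.imwrite("pics/s15c.png",cv2.resize(p["frame"][100:260,140:400],None,fx=3,fy=3,interpolation=cv2.INTER_CUBIC))
s,p,T=snap("top","t15");cv2.imwrite("pics/t15c.png",cv2.resize(p["frame"][190:270,250:510],None,fx=3,fy=3,interpolation=cv2.INTER_CUBIC))
```

```text
[ 0.51392805 -0.41511383  0.13995869] [[0.0005, 1.0, 0.0012], [1.0, -0.0005, 0.0], [0.0, 0.0012, -1.0]] [ 0.68577411  0.62216228 -1.48407147] 0.016805155085016635 [-49.2  37.4  64.    0.1  78.6 -49.2]
```

View pics/s15c.png

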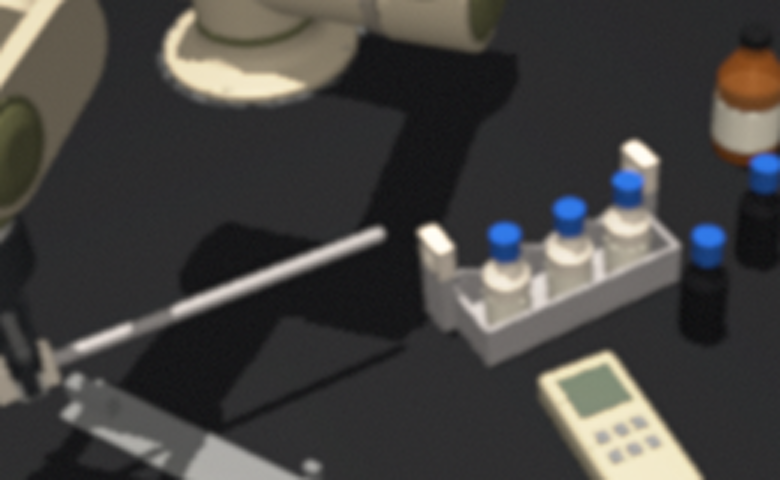

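View pics/t15c.png

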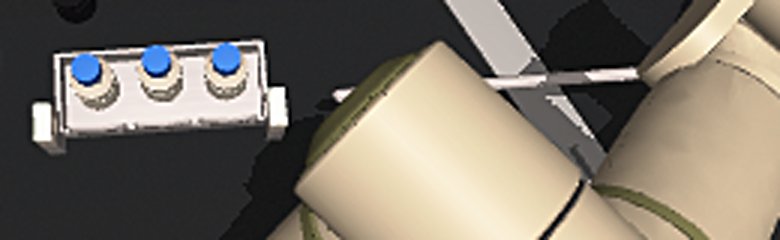

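Run:
```python
from h import *
f=cv2.imread("pics/s15.png");cv2.imwrite("pics/s15d.png",cv2.resize(f[165:205,235:305],None,fx=11,fy=11,interpolation=cv2.INTER_CUBIC))
f=cv2.imread("pics/t15.png");cv2.imwrite("pics/t15d.png",cv2.resize(f[205:245,315:385],None,fx=11,fy=11,interpolation=cv2.INTER_CUBIC))
for n in("scene","top"):
    p=env.get_image(n);T=cam(p);print(n,proj(p,T,[[.5139,-.0901,.1456],[.5139,-.14,.1456],[.5139-.018,-.0483,.103],[.5139+.018,-.0483,.103],[.5139-.018,-.0323,.103],[.5139+.018,-.0323,.103]]).round(1).tolist())
s=env.observe();p=env.get_image("wrist");T=cam(p,s)
f=cv2.cvtColor(p["frame"],cv2.COLOR_BGR2GRAY)
for v in (5,60,120,180,215): print(v,f[v,295:340].tolist())
```

```text
scene [[268.0, 174.8], [251.0, 181.8], [279.8, 177.1], [286.1, 184.6], [284.9, 175.0], [291.3, 182.5]]
top [[360.5, 220.8], [378.4, 219.6], [345.2, 230.6], [344.1, 218.3], [339.6, 231.0], [338.6, 218.7]]
5 [59, 57, 57, 59, 59, 63, 82, 114, 135, 146, 149, 154, 158, 158, 160, 159, 160, 166, 170, 174, 180, 188, 188, 184, 181, 176, 174, 170, 168, 163, 162, 159, 153, 148, 144, 136, 125, 95, 52, 38, 36, 38, 39, 39, 41]
60 [38, 37, 35, 37, 38, 34, 45, 81, 120, 140, 147, 150, 156, 159, 158, 161, 162, 167, 168, 174, 180, 183, 185, 184, 180, 179, 177, 173, 170, 168, 165, 161, 155, 148, 140, 131, 128, 130, 136, 138, 136, 137, 136, 139, 138]
120 [136, 138, 134, 137, 138, 153, 176, 222, 222, 214, 227, 237, 244, 247, 248, 249, 251, 252, 254, 254, 255, 255, 255, 255, 254, 254, 253, 251, 250, 248, 244, 239, 232, 219, 192, 152, 101, 66, 48, 39, 38, 38, 52, 58, 59]
180 [36, 37, 37, 34, 38, 40, 33, 37, 80, 157, 211, 233, 241, 244, 247, 249, 250, 251, 253, 254, 254, 255, 255, 255, 254, 253, 252, 251, 250, 247, 243, 235, 225, 200, 157, 96, 48, 38, 38, 40, 35, 37, 35, 38, 40]
215 [36, 37, 38, 36, 37, 38, 38, 33, 40, 70, 112, 139, 149, 157, 160, 161, 162, 163, 165, 171, 172, 177, 177, 176, 176, 176, 173, 170, 169, 164, 156, 152, 147, 131, 96, 58, 40, 39, 37, 36, 36, 36, 37, 36, 39]
```

View pics/s15d.png

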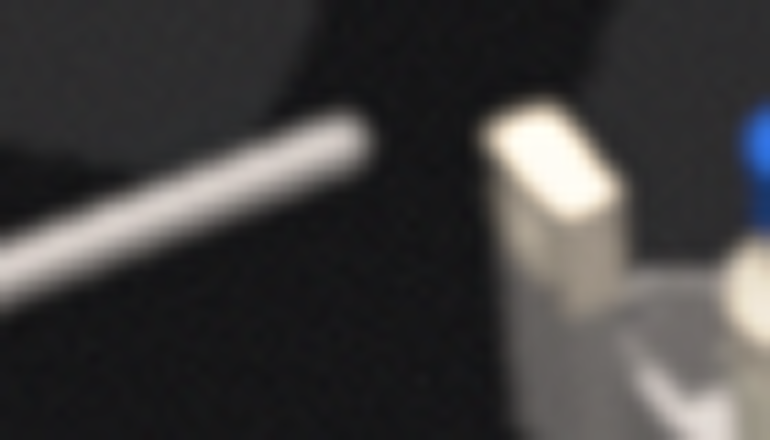

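View pics/t15d.png

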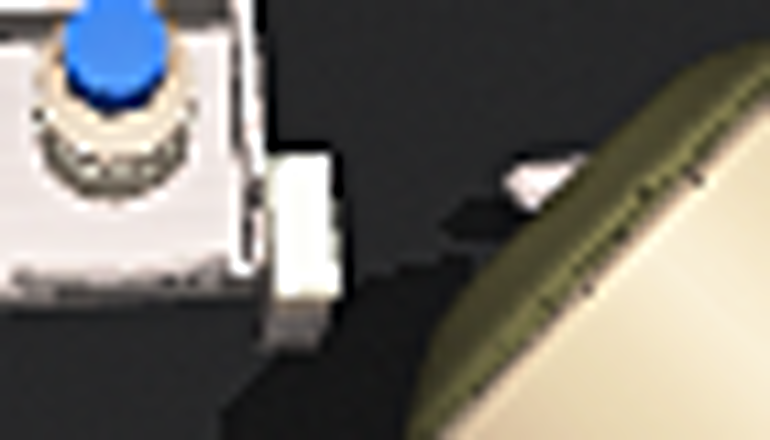

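View pics/w15.png

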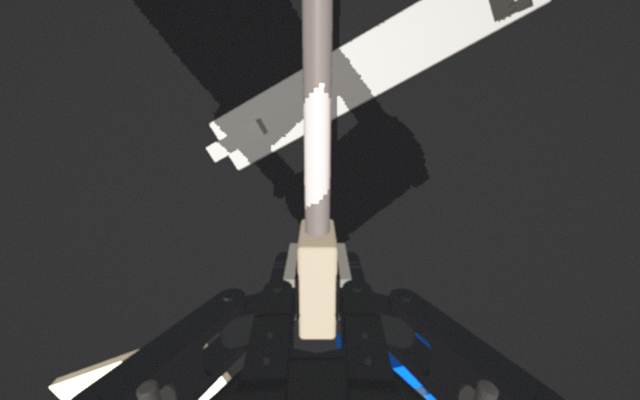

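```bash
cat > r4.py <<'E'
from h import *
s=env.observe();P=s["position"]
p=env.get_image("scene");T=cam(p);f=cv2.cvtColor(p["frame"],cv2.COLOR_BGR2GRAY).astype(float)
def go(tipy,x0,z0):
    def ln(q,t): # t distance behind tip
        return np.c_[np.full_like(t,x0),tipy-t,z0+q[0]-q[1]*t/1000*1.0]
    t=np.linspace(8,270,60)/1000
    uv0=proj(p,T,ln([0,0],t))
    obs=[]
    for i,(u,v) in enumerate(uv0):
        # sample vertical profile at +-9 px
        vs=np.arange(-9,13,.25);g=cv2.remap(f.astype(np.float32),np.full((1,len(vs)),u,np.float32),(v+vs)[None].astype(np.float32),cv2.INTER_LINEAR)[0]
        if g.max()<110: continue
        w=g>(g.max()+np.percentile(g,15))/2;lab=np.flatnonzero(w)
        if lab[-1]-lab[0]>40 or lab[-1]-lab[0]<10: continue
        obs.append((t[i],u,v+vs[lab].mean(),v+0))
    o=np.array(obs);print(len(o),"row offset near tip..handle",(o[:,2]-o[:,3])[::6].round(2))
    r=least_squares(lambda q:np.interp(o[:,1],*(lambda a:(a[::-1,0],a[::-1,1]))(proj(p,T,np.c_[np.full(200,x0),tipy-np.linspace(0,.3,200),z0+q[0]-q[1]*np.linspace(0,.3,200)])))-o[:,2],[0,0],loss="soft_l1",f_scale=.3)
    print("dz tip mm",r.x[0]*1000,"slope (dz tip->back, deg)",np.degrees(np.arctan(r.x[1])),"z tip",z0+r.x[0],"z handle",z0+r.x[0]-r.x[1]*.325,"rms",np.sqrt(np.mean(r.fun**2)))
go(P[1]+.325,P[0]+.0,P[2]+.0056)
E
python3 r4.py
```

```text
60 row offset near tip..handle [ 1.5   1.12  0.88  0.62  0.62  0.12 -0.12 -0.25  0.12 -0.75]
dz tip mm -4.827309841681138 slope (dz tip->back, deg) -1.6057627167743191 z tip 0.14079072659949457 z handle 0.14990151215842576 rms 0.18300650694688647
```

servo_tool(
  commands=[
    {"linear": [0,0,4],"angular": [0,0.4,0],"gripper": -1},
    {"linear": [0,0,12],"angular": [0,0.8,0],"gripper": -1},
    {"linear": [0,0,22],"angular": [0,1.2,0],"gripper": -1},
    {"linear": [0,0,33],"angular": [0,1.5,0],"gripper": -1},
    {"linear": [0,0,44],"angular": [0,1.5,0],"gripper": -1},
    {"linear": [0,0,53],"angular": [0,1.5,0],"gripper": -1},
    {"linear": [0,0,58],"angular": [0,1.5,0],"gripper": -1},
    {"linear": [0,0,60],"angular": [0,1.5,0],"gripper": -1},
    {"linear": [0,0,60],"angular": [0,1.5,0],"gripper": -1},
    {"linear": [0,0,60],"angular": [0,1.5,0],"gripper": -1},
    {"linear": [0,0,60],"angular": [0,1.5,0],"gripper": -1},
  ],
)

```text
time_s: 21.75
position: [0.5142, -0.4153, 0.0805]
tool_rot: [[0.0, 1.0, 0.002], [1.0, -0.0, 0.025], [0.025, 0.002, -1.0]]
ft_force: [0.8, 0.8, -1.4]
grip_width: 0.0165
```

```bash
python3 r4.py
python3 - <<'E'
from h import *
s=env.observe();print(s["position"],s["tool_rot"].round(4).tolist(),s["ft_force"])
s,p,T=snap("scene","s16");f=p["frame"]
cv2.imwrite("pics/s16d.png",cv2.resize(f[140:215,235:365],None,fx=6,fy=6,interpolation=cv2.INTER_CUBIC))
print(proj(p,T,[[.5139-.018,.0727+b,.103] for b in(-.121,-.105,.105,.121)]+[[.5139+.018,.0727+b,.103] for b in(-.121,-.105,.105,.121)]+[[.5139,.0727-.121,.085]]).round(1).tolist())
s,p,T=snap("top","t16");f=p["frame"]
cv2.imwrite("pics/t16d.png",cv2.resize(f[200:250,255:385],None,fx=6,fy=6,interpolation=cv2.INTER_CUBIC))
print(proj(p,T,[[.5139-.018,.0727+b,.103] for b in(-.121,-.105,.105,.121)]+[[.5139+.018,.0727+b,.103] for b in(-.121,-.105,.105,.121)]+[[.5139,-.0901,.085]]).round(1).tolist())
E
```

```text
55 row offset near tip..handle [-0.25 -0.5  -1.12 -1.12 -1.12 -1.25 -1.38 -1.25 -0.75 -1.5 ]
dz tip mm 3.0257125533526135 slope (dz tip->back, deg) -0.33598462652792105 z tip 0.08910187324284805 z handle 0.09100770742809115 rms 0.24808763243677634
[ 0.51422124 -0.41528562  0.08042305] [[-0.0001, 1.0, 0.0018], [0.9997, 0.0, 0.0255], [0.0255, 0.0018, -0.9997]] [-0.9090064  -0.3254194  -0.59699173]
[[279.8, 177.1], [284.9, 175.0], [347.7, 148.9], [352.2, 147.0], [286.1, 184.6], [291.3, 182.5], [354.7, 155.5], [359.3, 153.6], [283.4, 185.6]]
[[345.2, 230.6], [339.6, 231.0], [266.6, 236.1], [261.0, 236.5], [344.1, 218.3], [338.6, 218.7], [266.1, 223.7], [260.6, 224.1], [358.5, 224.5]]
```

View pics/s16d.png

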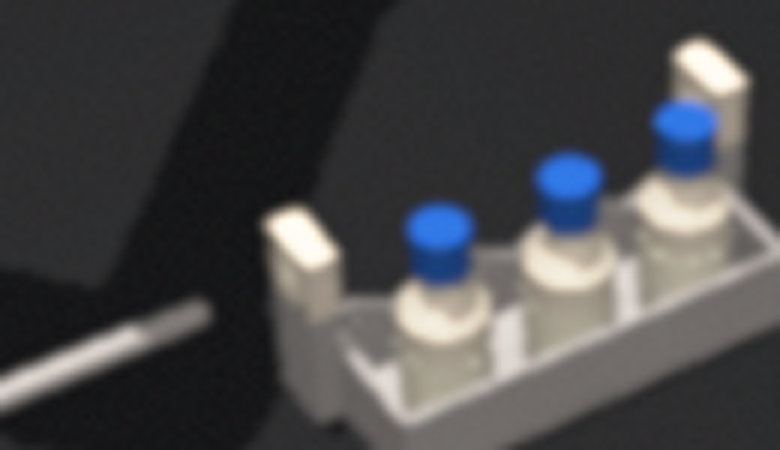

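View pics/t16d.png

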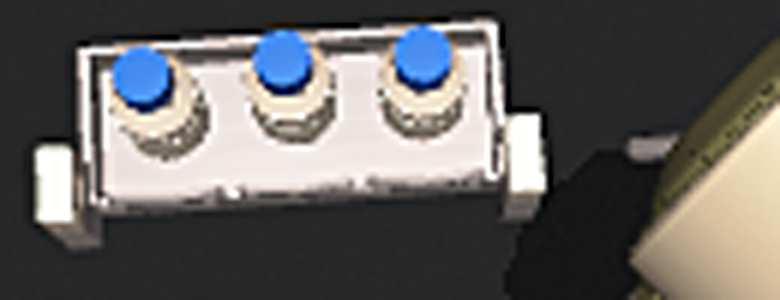

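servo_tool(
  commands=[
    {"linear": [0,-0.2,0.8],"angular": [0,0.15,0],"gripper": -1},
    {"linear": [0,-0.3,1.5],"angular": [0,0.3,0],"gripper": -1},
    {"linear": [0,-0.3,1.5],"angular": [0,0.3,0],"gripper": -1},
    {"linear": [0,-0.3,1.5],"angular": [0,0.3,0],"gripper": -1},
  ],
)

```text
time_s: 22.3
position: [0.5138, -0.4152, 0.0784]
tool_rot: [[0.0, 1.0, 0.001], [1.0, -0.0, 0.031], [0.031, 0.001, -1.0]]
ft_force: [0.4, -0.1, -1.7]
grip_width: 0.0167
```

```bash
python3 r4.py
python3 - <<'E'
from h import *
s=env.observe();print(s["position"],s["tool_rot"].round(4).tolist(),s["ft_force"])
rel(s["position"]+[0,.05,0],s["tool_rot"],s)
E
```

```text
54 row offset near tip..handle [-0.75 -0.88 -1.62 -1.5  -1.62 -1.5  -1.62 -1.62 -0.88]
dz tip mm 5.04697438868808 slope (dz tip->back, deg) 0.012844584906237622 z tip 0.08907413301336242 z handle 0.08900127441540048 rms 0.27862698653966983
[ 0.51379013 -0.41516393  0.07840504] [[0.0, 1.0, 0.0012], [0.9995, -0.0001, 0.0314], [0.0314, 0.0012, -0.9995]] [ 0.76561857 -0.2596244  -1.44401118]
lin [50.  -0.   1.6] ang [0. 0. 0.]
```

servo_tool(
  commands=[
    {"linear": [4,0,0.1],"angular": [0,0,0],"gripper": -1},
    {"linear": [11,0,0.3],"angular": [0,0,0],"gripper": -1},
    {"linear": [19,0,0.6],"angular": [0,0,0],"gripper": -1},
    {"linear": [27,0,0.8],"angular": [0,0,0],"gripper": -1},
    {"linear": [33,0,1],"angular": [0,0,0],"gripper": -1},
    {"linear": [36,0,1.1],"angular": [0,0,0],"gripper": -1},
    {"linear": [36,0,1.1],"angular": [0,0,0],"gripper": -1},
    {"linear": [36,0,1.1],"angular": [0,0,0],"gripper": -1},
  ],
)

```text
time_s: 23.15
position: [0.5138, -0.3793, 0.0786]
tool_rot: [[0.0, 1.0, 0.001], [1.0, -0.0, 0.031], [0.031, 0.001, -1.0]]
ft_force: [-0.6, 0.3, -0.9]
grip_width: 0.0166
```

Run:
```python
from h import *
s=env.observe();print(s["position"],s["tool_rot"].round(4).tolist(),s["ft_force"])
s,p,T=snap("scene","s17");f=p["frame"]
cv2.imwrite("pics/s17d.png",cv2.resize(f[160:210,245:315],None,fx=10,fy=10,interpolation=cv2.INTER_CUBIC))
s,p,T=snap("top","t17");f=p["frame"]
cv2.imwrite("pics/t17d.png",cv2.resize(f[205:245,320:390],None,fx=10,fy=10,interpolation=cv2.INTER_CUBIC))
```

```text
[ 0.51382465 -0.37926936  0.07855386] [[0.0, 1.0, 0.0014], [0.9995, -0.0001, 0.0312], [0.0312, 0.0014, -0.9995]] [-0.62519893  0.28232067 -0.88662751]
```

View pics/s17d.png

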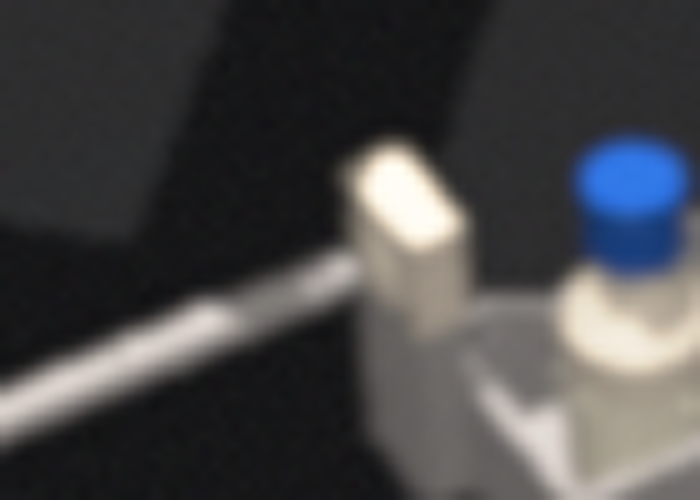

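View pics/t17d.png

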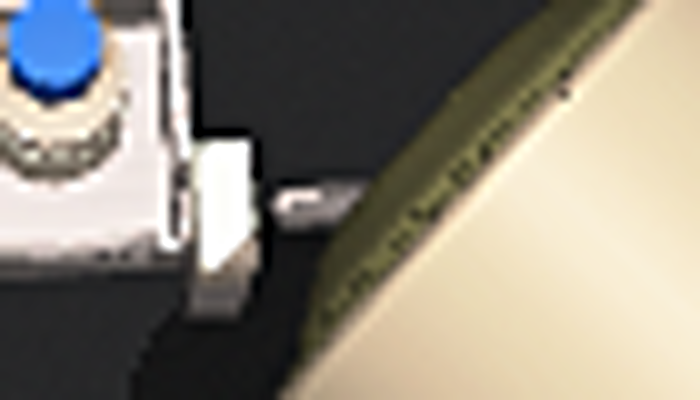

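servo_tool(
  commands=[
    {"linear": [1,-0.3,0],"angular": [0,0,0],"gripper": -1},
    {"linear": [4,-0.5,0.1],"angular": [0,0,0],"gripper": -1},
    {"linear": [7,-0.5,0.2],"angular": [0,0,0],"gripper": -1},
    {"linear": [10,-0.5,0.3],"angular": [0,0,0],"gripper": -1},
    {"linear": [13,-0.5,0.4],"angular": [0,0,0],"gripper": -1},
    {"linear": [15,-0.5,0.5],"angular": [0,0,0],"gripper": -1},
    {"linear": [15,-0.5,0.5],"angular": [0,0,0],"gripper": -1},
  ],
)

```text
time_s: 23.95
position: [0.5134, -0.3638, 0.0785]
tool_rot: [[-0.0, 1.0, 0.001], [1.0, 0.0, 0.031], [0.031, 0.001, -1.0]]
ft_force: [-1.0, -0.4, -1.1]
grip_width: 0.017
```

Run:
```python
from h import *
s=env.observe();print(s["position"],s["tool_rot"].round(4).tolist(),s["ft_force"],s["wrist_torque"])
```

```text
[ 0.51335661 -0.36377821  0.07852996] [[-0.0004, 1.0, 0.0013], [0.9995, 0.0003, 0.0314], [0.0314, 0.0013, -0.9995]] [-1.02806665 -0.41371787 -1.08020998] [-0.08382159 -0.00863613 -0.05637036]
```

servo_tool(
  commands=[
    {"linear": [3,0,0.1],"angular": [0,0,0],"gripper": -1},
    {"linear": [7,0,0.2],"angular": [0,0,0],"gripper": -1},
    {"linear": [12,0,0.4],"angular": [0,0,0],"gripper": -1},
    {"linear": [17,0,0.5],"angular": [0,0,0],"gripper": -1},
    {"linear": [22,0,0.7],"angular": [0,0,0],"gripper": -1},
    {"linear": [27,0,0.8],"angular": [0,0,0],"gripper": -1},
    {"linear": [32,0,1],"angular": [0,0,0],"gripper": -1},
    {"linear": [35,0,1.1],"angular": [0,0,0],"gripper": -1},
    {"linear": [35,0,1.1],"angular": [0,0,0],"gripper": -1},
  ],
)

```text
time_s: 24.85
position: [0.5133, -0.3287, 0.0785]
tool_rot: [[-0.0, 1.0, 0.001], [1.0, 0.0, 0.031], [0.031, 0.001, -1.0]]
ft_force: [0.4, -0.9, -1.4]
grip_width: 0.0167
```

Run:
```python
from h import *
s=env.observe();print(s["position"],s["tool_rot"].round(4).tolist(),s["ft_force"],s["wrist_torque"])
s,p,T=snap("scene","s18");f=p["frame"]
cv2.imwrite("pics/s18d.png",cv2.resize(f[140:215,235:365],None,fx=6,fy=6,interpolation=cv2.INTER_CUBIC))
```

```text
[ 0.51334413 -0.32868323  0.07853842] [[-0.0004, 1.0, 0.0013], [0.9995, 0.0004, 0.0314], [0.0314, 0.0013, -0.9995]] [ 0.35377334 -0.86702945 -1.40000933] [-0.08439091 -0.02355881  0.0015249 ]
```

View pics/s18d.png

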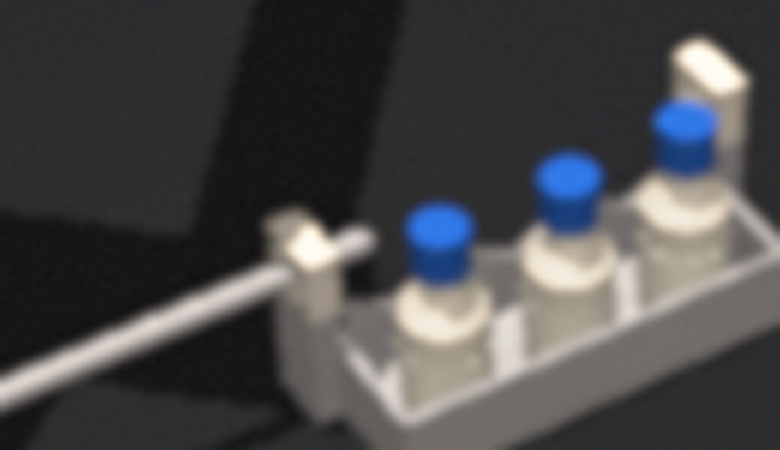

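servo_tool(
  commands=[
    {"linear": [3,0,0.1],"angular": [0,0,0],"gripper": -1},
    {"linear": [8,0,0.3],"angular": [0,0,0],"gripper": -1},
    {"linear": [15,0,0.5],"angular": [0,0,0],"gripper": -1},
    {"linear": [23,0,0.7],"angular": [0,0,0],"gripper": -1},
    {"linear": [31,0,1],"angular": [0,0,0],"gripper": -1},
    {"linear": [39,0,1.2],"angular": [0,0,0],"gripper": -1},
    {"linear": [47,0,1.5],"angular": [0,0,0],"gripper": -1},
    {"linear": [55,0,1.7],"angular": [0,0,0],"gripper": -1},
    {"linear": [63,0,2],"angular": [0,0,0],"gripper": -1},
    {"linear": [71,0,2.2],"angular": [0,0,0],"gripper": -1},
    {"linear": [77,0,2.4],"angular": [0,0,0],"gripper": -1},
    {"linear": [80,0,2.5],"angular": [0,0,0],"gripper": -1},
    {"linear": [80,0,2.5],"angular": [0,0,0],"gripper": -1},
  ],
)

```text
time_s: 26.2
position: [0.5133, -0.2487, 0.0785]
tool_rot: [[-0.0, 1.0, 0.001], [1.0, 0.0, 0.031], [0.031, 0.001, -1.0]]
ft_force: [-0.3, 0.2, -0.8]
grip_width: 0.0165
```

Run:
```python
from h import *
s=env.observe();print(s["position"],s["tool_rot"].round(4).tolist(),s["ft_force"],s["wrist_torque"])
```

```text
[ 0.51333818 -0.24873423  0.07852185] [[-0.0004, 1.0, 0.0013], [0.9995, 0.0003, 0.0314], [0.0314, 0.0013, -0.9995]] [-0.34809767  0.24269729 -0.82077052] [-0.08922571  0.01285186 -0.01178903]
```

servo_tool(
  commands=[
    {"linear": [3,0,0.1],"angular": [0,0,0],"gripper": -1},
    {"linear": [8,0,0.3],"angular": [0,0,0],"gripper": -1},
    {"linear": [15,0,0.5],"angular": [0,0,0],"gripper": -1},
    {"linear": [23,0,0.7],"angular": [0,0,0],"gripper": -1},
    {"linear": [31,0,1],"angular": [0,0,0],"gripper": -1},
    {"linear": [39,0,1.2],"angular": [0,0,0],"gripper": -1},
    {"linear": [47,0,1.5],"angular": [0,0,0],"gripper": -1},
    {"linear": [55,0,1.7],"angular": [0,0,0],"gripper": -1},
    {"linear": [63,0,2],"angular": [0,0,0],"gripper": -1},
    {"linear": [71,0,2.2],"angular": [0,0,0],"gripper": -1},
    {"linear": [77,0,2.4],"angular": [0,0,0],"gripper": -1},
    {"linear": [82,0,2.6],"angular": [0,0,0],"gripper": -1},
    {"linear": [82,0,2.6],"angular": [0,0,0],"gripper": -1},
  ],
)

```text
time_s: 27.5
position: [0.5133, -0.1664, 0.0785]
tool_rot: [[-0.001, 1.0, 0.001], [1.0, 0.001, 0.031], [0.031, 0.001, -1.0]]
ft_force: [0.2, -0.3, -1.3]
grip_width: 0.0169
```

Run:
```python
from h import *
s=env.observe();print(s["position"],s["tool_rot"].round(4).tolist(),s["ft_force"],s["wrist_torque"])
s,p,T=snap("scene","s19");f=p["frame"]
cv2.imwrite("pics/s19d.png",cv2.resize(f[140:215,235:365],None,fx=6,fy=6,interpolation=cv2.INTER_CUBIC))
s,p,T=snap("top","t19");f=p["frame"]
cv2.imwrite("pics/t19d.png",cv2.resize(f[200:250,250:380],None,fx=6,fy=6,interpolation=cv2.INTER_CUBIC))
s,p,T=snap("wrist","w19")
```

```text
[ 0.51330597 -0.16644208  0.07848257] [[-0.0006, 1.0, 0.0012], [0.9995, 0.0005, 0.0315], [0.0315, 0.0012, -0.9995]] [ 0.24976708 -0.33956943 -1.27217464] [-0.08678787 -0.01292746  0.01330062]
```

View pics/s19d.png

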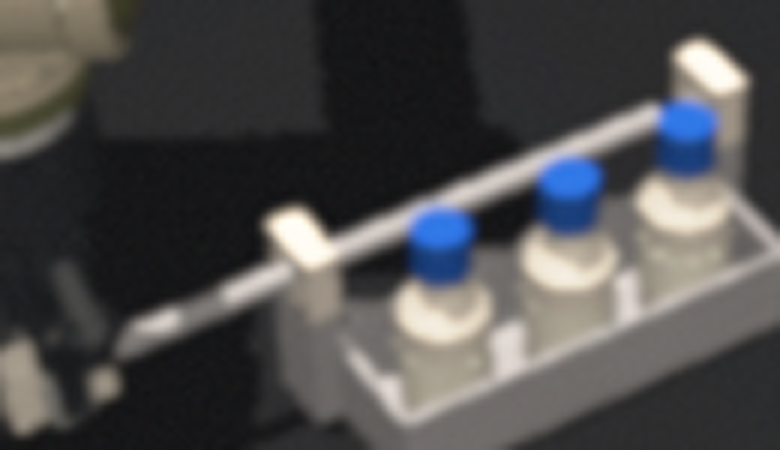

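View pics/t19d.png

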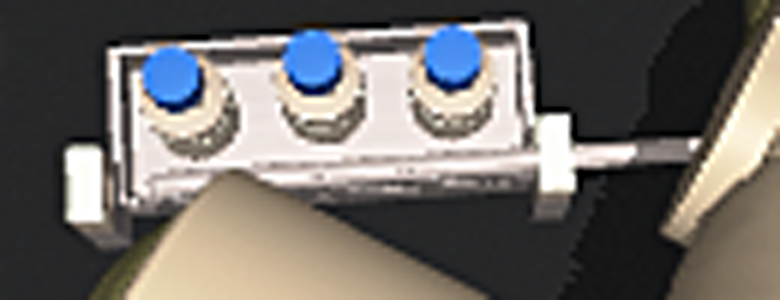

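View pics/w19.png

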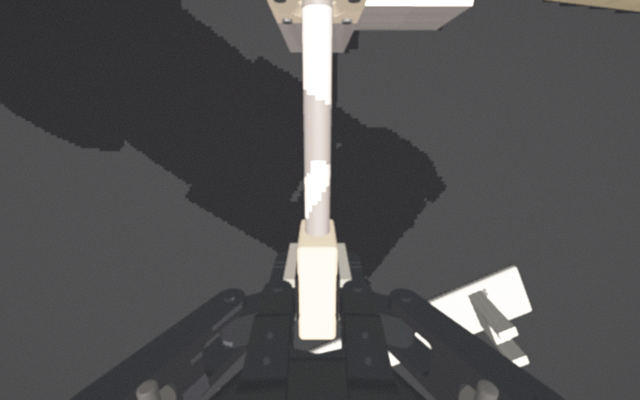

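servo_tool(
  commands=[
    {"linear": [2,0,0.1],"angular": [0,0,0],"gripper": -1},
    {"linear": [5,0,0.2],"angular": [0,0,0],"gripper": -1},
    {"linear": [9,0,0.3],"angular": [0,0,0],"gripper": -1},
    {"linear": [13,0,0.4],"angular": [0,0,0],"gripper": -1},
    {"linear": [17,0,0.5],"angular": [0,0,0],"gripper": -1},
    {"linear": [21,0,0.7],"angular": [0,0,0],"gripper": -1},
    {"linear": [24,0,0.8],"angular": [0,0,0],"gripper": -1},
    {"linear": [26,0,0.8],"angular": [0,0,0],"gripper": -1},
    {"linear": [26,0,0.8],"angular": [0,0,0],"gripper": -1},
  ],
)

```text
time_s: 28.55
position: [0.5133, -0.1408, 0.0785]
tool_rot: [[-0.0, 1.0, 0.001], [1.0, 0.0, 0.031], [0.031, 0.001, -1.0]]
ft_force: [0.6, 0.3, -1.2]
grip_width: 0.0171
```

Run:
```python
from h import *
s=env.observe();print(s["position"],s["tool_rot"].round(4).tolist(),s["ft_force"],s["wrist_torque"])
```

```text
[ 0.51330304 -0.14077033  0.07850153] [[-0.0003, 1.0, 0.0012], [0.9995, 0.0003, 0.0314], [0.0314, 0.0012, -0.9995]] [ 0.64960801  0.32155218 -1.21657448] [-0.1447768   0.03189844 -0.02485674]
```

servo_tool(
  commands=[
    {"linear": [2,0,0.1],"angular": [0,0,0],"gripper": -1},
    {"linear": [5,0,0.2],"angular": [0,0,0],"gripper": -1},
    {"linear": [9,0,0.3],"angular": [0,0,0],"gripper": -1},
    {"linear": [13,0,0.4],"angular": [0,0,0],"gripper": -1},
    {"linear": [17,0,0.5],"angular": [0,0,0],"gripper": -1},
    {"linear": [21,0,0.7],"angular": [0,0,0],"gripper": -1},
    {"linear": [24,0,0.8],"angular": [0,0,0],"gripper": -1},
    {"linear": [24,0,0.8],"angular": [0,0,0],"gripper": -1},
    {"linear": [24,0,0.8],"angular": [0,0,0],"gripper": -1},
  ],
)

```text
time_s: 29.45
position: [0.5133, -0.117, 0.0784]
tool_rot: [[-0.0, 1.0, 0.001], [1.0, 0.0, 0.031], [0.031, 0.001, -1.0]]
ft_force: [0.7, 0.3, -0.7]
grip_width: 0.017
```

Run:
```python
from h import *
s=env.observe();print(s["position"],s["tool_rot"].round(4).tolist(),s["ft_force"],s["wrist_torque"])
s,p,T=snap("scene","s20");f=p["frame"]
cv2.imwrite("pics/s20d.png",cv2.resize(f[130:180,325:395],None,fx=10,fy=10,interpolation=cv2.INTER_CUBIC))
print(proj(p,T,[[.5133,y,.085] for y in (.1937,.2037,.2087,.2137)]))
s,p,T=snap("top","t20");f=p["frame"]
cv2.imwrite("pics/t20d.png",cv2.resize(f[200:250,235:365],None,fx=6,fy=6,interpolation=cv2.INTER_CUBIC))
print(proj(p,T,[[.5133,y,.085] for y in (.1937,.2037,.2087,.2137)]))
```

```text
[ 0.51334034 -0.11698296  0.07844308] [[-0.0001, 1.0, 0.0013], [0.9995, 0.0001, 0.0313], [0.0313, 0.0013, -0.9995]] [ 0.70273394  0.29876283 -0.68297209] [-0.07718723  0.01674829  0.00891632]
[[355.40464025 154.90874416]
 [358.19605626 153.72389163]
 [359.58650362 153.13369832]
 [360.97346149 152.54498616]]
[[261.82384085 231.43557422]
 [258.40419132 231.67445772]
 [256.6940461  231.79392186]
 [254.98368719 231.91340093]]
```

View pics/s20d.png

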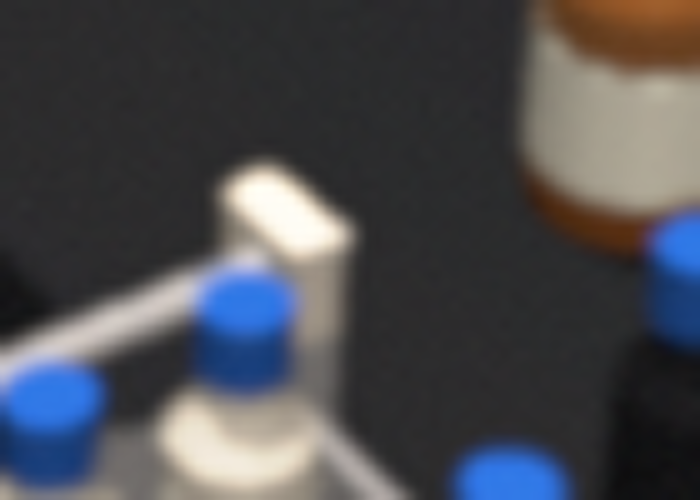

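View pics/t20d.png

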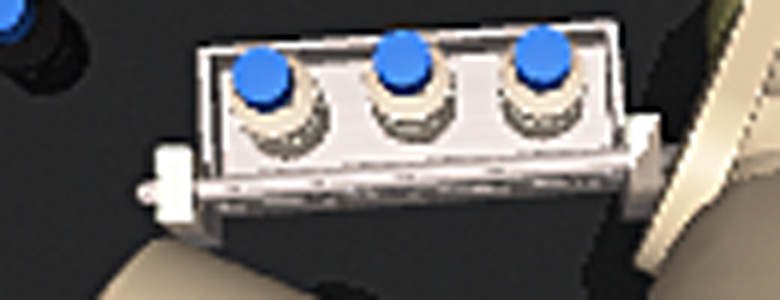

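servo_tool(
  commands=[
    {"linear": [2,0,0.1],"angular": [0,0,0],"gripper": -1},
    {"linear": [4.5,0,0.1],"angular": [0,0,0],"gripper": -1},
    {"linear": [6.5,0,0.2],"angular": [0,0,0],"gripper": -1},
    {"linear": [6.5,0,0.2],"angular": [0,0,0],"gripper": -1},
    {"linear": [6.5,0,0.2],"angular": [0,0,0],"gripper": -1},
    {"linear": [6.5,0,0.2],"angular": [0,0,0],"gripper": -1},
  ],
)

```text
time_s: 30.15
position: [0.5133, -0.1105, 0.0784]
tool_rot: [[0.0, 1.0, 0.001], [1.0, -0.0, 0.031], [0.031, 0.001, -1.0]]
ft_force: [0.4, -0.3, -1.0]
grip_width: 0.0168
```

Run:
```python
from h import *
s=env.observe();print(s["position"],s["tool_rot"].round(4).tolist(),s["ft_force"],s["wrist_torque"],s["grip_width"])
s,p,T=snap("scene","s21");f=p["frame"]
cv2.imwrite("pics/s21d.png",cv2.resize(f[120:220,240:390],None,fx=5,fy=5,interpolation=cv2.INTER_CUBIC))
s,p,T=snap("top","t21");f=p["frame"]
cv2.imwrite("pics/t21d.png",cv2.resize(f[215:245,240:290],None,fx=14,fy=14,interpolation=cv2.INTER_CUBIC))
print(f[226:237,248:266].mean(2).astype(int))
print(proj(p,T,[[.5133,y,.085] for y in (.1937,.2087,.2137,.2187)])[:,0])
```

```text
[ 0.51333705 -0.1105307   0.07844994] [[0.0, 1.0, 0.0013], [0.9995, -0.0001, 0.0313], [0.0313, 0.0013, -0.9995]] [ 0.4020943  -0.26574743 -0.98972524] [-0.08053826  0.01360688  0.03646554] 0.01677514086579345
[[ 40  38  39  39  38  40  38  39  39  38  37  27  58 255 255 254 254 255]
 [ 39  40  39  40  39  39  38  38  39  39  37  27  52 251 255 252 251 255]
 [ 39  40  39  39  39  39  39  39  37  38  34  25  51 251 255 252 251 254]
 [ 39  39  39  39  38  39  36  35  28  22  18   8  16 175 255 252 251 254]
 [ 40  38  39  39  38  39  35  28  62 125 129 203 172 240 255 252 251 254]
 [ 39  40  39  39  38  38  32  65 239 232 228 227 225 249 254 251 251 253]
 [ 40  39  38  40  39  37  34  86 239 230 186 186 240 247 254 251 251 254]
 [ 38  41  40  38  40  38  32  50 215 218 209 199 190 245 255 252 251 254]
 [ 40  38  40  38  39  39  37  28  34  43  39  27  18 167 255 253 252 254]
 [ 39  39  38  37  39  39  38  36  34  33  30  25  40 213 255 255 254 255]
 [ 39  39  39  39  38  39  39  38  39  39  38  33  44 204 255 255 255 253]]
[261.82384085 256.6940461  254.98368719 253.27311455]
```

View pics/s21d.png

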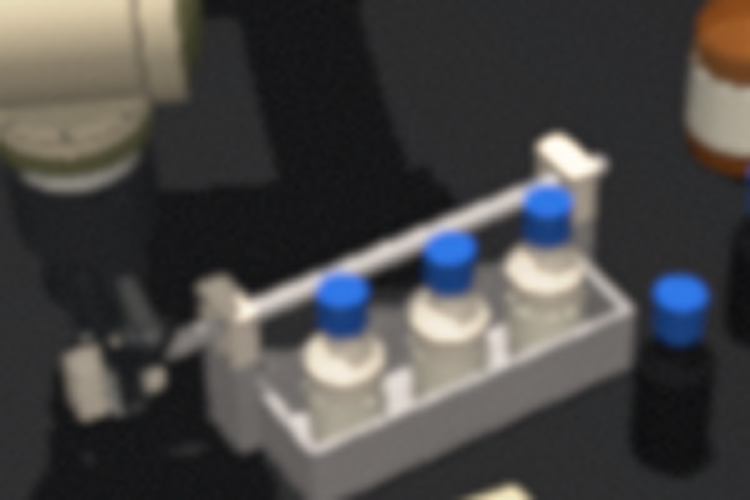

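View pics/t21d.png

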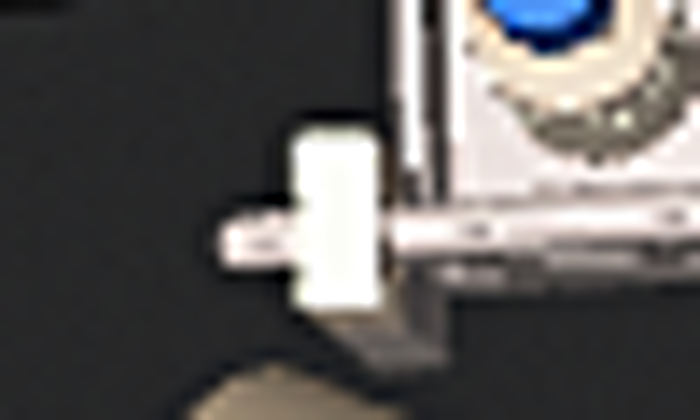

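Run:
```python
from rig import env
s=env.observe();print(s["time_s"],s["position"],s["ft_force"],s["grip_width"],abs(s["qvel"]).max())
print(env.close_job())
```

```text
30.25 [ 0.51331922 -0.11054672  0.0784262 ] [-0.60532348  0.1627971  -1.30486987] 0.017091421291026365 0.10995998360300804
the job is handed in; nothing more can be done
None
```

The job is done and handed in at 30 s. The tipped bottle stands upright in the middle place, and the bar is through both bushings. The arm is still gripping the handle and holding the bar still.

- **Bottle:** I gripped it by the cap, lifted it, turned it upright, set it on the lane floor and let go. The last scene picture shows all three rack bottles standing. I did not touch the black look-alikes, beaker, meter or amber bottle.
- **Bar:** After I lifted it from the rest, the bar hung about 1.6° tip-down in the grip. I levelled it before threading. Readings taken between moves during threading stayed within about 1.5 N.
- **Tip position:** The robot's own position readings put the tip about 21 mm beyond the far bushing. The top camera's reading against the bushing's fitted position is about 19 mm, or about 18 mm against the bushing's edge as seen in the picture. The tip is hard to see in the scene camera because the far bushing mostly hides it.
- **Disagreements:** The scene camera read heights about 3 mm too high at the bushings, so I treated that as an offset. The top camera suggested the bar was about 1 mm off line just before it entered the near bushing, and I corrected by 0.5 mm.

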